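Load the sampler rail with the calibration standards in order of strength

ROBOT

A 7-joint arm with a two-finger parallel gripper is mounted at the origin on a cart in front of the work surface, level with it; the furniture and walls round the work are solid. World frame = base frame: x ahead of the robot, y to its left, z up, the work surface at z = 0. Lengths are in m, angles in rad, forces in N, time in s.
With the tool pointing down it reaches from about 0.425 to 0.925 m from the base axis. Payload 6.8 kg.
Tool frame: the origin (TCP) lies midway between the tips of the shut fingers; the grasp point (between the pads) lies 19 mm behind it (bot.pinch_z is the z of the grasp point in the tool frame, in m); z points along the fingers, y is the direction in which the jaws open and shut (so a half turn about z gives the same grasp; the last joint's range is limited). The gripper opens to 85 mm and grips with 20 to 120 N. Pads are 22 mm wide; open, the fingers measure 114 mm over their backs; the gripper's body (76 mm by 85 mm) begins 54 mm behind the grasp point. The pads swing forward as they close: fully open they stand 13 mm farther back than shut.
Start: joints at [1.073, 0.477, 0.022, 1.555, -0.011, 1.109, -0.083], TCP at [0.257, -0.624, 0.231] pointing down, gripper open.
Joint ranges: [-2.96, 2.96], [-0.34, 2.1], [-1.41, 1.46], [0.24, 2.44], [-1.37, 4.51], [0.17, 1.92], [-2.96, 2.96]. Speed limits (rad/s): [2.39, 2.39, 3.14, 3.14, 3.14, 3.14, 3.14].

INTERFACE

Orientations are given as a unit quaternion [w, x, y, z].
In Python, from station import bot gives the robot as it stands.
- The arm moves only by the shell command python3 -m crank 'ROWS' [FORCE]. ROWS is JSON, a list of rows, each an object of numbers: "grip": the opening, from 0 (shut) to 1 (fully open); "x", "y", "z": the shift along the tool's x, y, z each as a share of 0.03 m, from -1 to 1; "wx", "wy", "wz": the turn, a rotation vector about the tool's x, y, z each as a share of 0.12 rad, from -1 to 1. A call has exactly 10 rows; each row shifts and turns the pose as measured when the row begins, along the tool's axes as they then stand; what a row does not reach is not made up. A row lasts 1/10 s, in which the tool goes at most 50 mm and 8.59 degrees, less where a joint would pass 70% of its speed; a pose out of reach is approached as far as the arm can. A call with a number of a shift or a turn outside -1 to 1 is refused whole. A call with a gripper value outside its range is refused whole. The fingers move at their own pace and stop on an object; FORCE is the grip in N (left out, the last holds). Time passes only in rows, so rows that do not move let the fingers close, or fill a call up. It gives the time, the measured TCP pose, the force and the opening at its end, in the units of the state.
- bot.get_obs(): the state, without advancing time (a new reading comes with each control period).
- bot.read_camera(name): name is "side" or "top" or "wrist"; returns (picture, depth): 480x640x3 uint8, red, green, blue; 480x640 float32, m along the optical axis (not along the pixel's ray), 0 where there is no reading.
- bot.camera_params(name): a dict with "camera_matrix" (3x3 intrinsics, pixels), "R" (3x3) and "t" (3): a world point X has camera coordinates R X + t. Camera axes: x right, y down, z forward; pixel columns grow to the right and rows downward; lengths in m; the calibration is good to about 2 mm. A picture is of the moment at which its call begins: read the wrist's pose just before it. camera_params takes no time and is no camera call; for the wrist camera it gives the pose at the moment of the call.
- bot.hand_in(): hands the job in, once; it reports no verdict.
The state is a dict: "t": time; "q": joint angles; "joint_vel": joint speeds; "joint_torque": joint torques, N m; "eef_pos": TCP position; "tool_rot": TCP orientation; "contact_force": force on the tool from outside, world axes, zero at the start; "torque": the same for the moment, N m; "gripper_width": opening from 0.0 (shut) to 1.0 (fully open).
Only numpy, scipy, OpenCV 4.12 (cv2) and the standard library are available. Lean on these libraries where they do the work, as an engineer would, in place of code of your own. Each camera call takes 0.05 s, during which the arm holds its last target. There are 200 camera calls.

TASK

Get the sampler rail ready for a calibration run, which must go from weak to strong so that nothing is carried over: press the four blue standards (the tall white-capped vials) into the rail's four spring clips in order of shade, the palest in the clip beside the red end stop, then the light, the medium, and the darkest at the grey end. Push each one straight down until it sits upright on the clip's seat, and let go.

Things in the scene. Friction and masses are not known exactly. Their poses are not given: they have to be found in the camera images.
- standard_palest: Standard 1 of 4 in strength: closed glass vial, contents almost white sky blue, white ribbed cap with a round inlay of the same blue on top. Loose, upright, same shape as the others: body 27.5 mm across, straight from 2 to 68 mm height, then shoulder and 24 mm cap; 90 mm high, about 60 g. Origin: centre of underside, z up. Grip round the body 40 to 66 mm above the underside.
- standard_light: Standard 2 of 4 in strength: closed glass vial, contents light blue, white ribbed cap with a round inlay of the same blue on top. Loose, upright, same shape as the others: body 27.5 mm across, straight from 2 to 68 mm height, then shoulder and 24 mm cap; 90 mm high, about 60 g. Origin: centre of underside, z up. Grip round the body 40 to 66 mm above the underside.
- standard_medium: Standard 3 of 4 in strength: closed glass vial, contents strong royal blue, white ribbed cap with a round inlay of the same blue on top. Loose, upright, same shape as the others: body 27.5 mm across, straight from 2 to 68 mm height, then shoulder and 24 mm cap; 90 mm high, about 60 g. Origin: centre of underside, z up. Grip round the body 40 to 66 mm above the underside.
- standard_darkest: Standard 4 of 4 in strength: closed glass vial, contents navy, nearly black, white ribbed cap with a round inlay of the same blue on top. Loose, upright, same shape as the others: body 27.5 mm across, straight from 2 to 68 mm height, then shoulder and 24 mm cap; 90 mm high, about 60 g. Origin: centre of underside, z up. Grip round the body 40 to 66 mm above the underside.
- clip_1: Clip at the rail's +y end. Four bright sprung leaves at the corners of a black base 50 x 46 mm (x across the rail, y along it), round black seat pad between them. Origin: centre of the seat where a vial's underside comes to rest, 24 mm above the worktop, z up. Leaves' throat 26 mm wide, 16 mm above the seat; tips flared to 42 mm across, 31 mm above it.
- clip_2: Next clip along the rail from clip_1, all four alike (see clip_1). A vial is pushed straight down; the leaves spring apart and grip it. Passing the throat takes about 5 N (to 15 N if a few mm off centre), more than a vial's weight; below it only 1 to 3 N of friction resists until the seat. Neighbouring clips' centres are 50 to 62 mm apart.
- clip_3: Next clip along the rail from clip_2; same as clip_1, origin at the centre of its seat, z up. The rail under the clips is an aluminium profile 286 x 40 x 14 mm, fixed to the worktop, lying roughly along y (turned 0.05 to 0.43 rad, its -y end nearer the robot).
- clip_4: Clip at the rail's -y end, next after clip_3; same as clip_1, origin at the centre of its seat, z up, y along the rail.
- red_stop: Red end block of the rail, 46 x 18 mm, its top 46 mm above the worktop, with a black thumbscrew up to 57 mm. Fixed on either end of the rail, beside clip_1 or beside clip_4, 42 to 54 mm from that clip's centre; a like block in grey is on the other end. Red marks where the run begins. Origin: centre of its underside.
- rack_post (a point): Foot of the near left post of the room's shelf rack, an obstacle: a fixed grey steel post 40 mm square and 0.63 m high on a foot 84 mm square, 5 mm thick; its twin stands 0.17 m to the right (-y) and the rack's shelf runs away from them 0.63 m up. Swing the arm past in front of them (hand at x below 0.45 m while y is -0.45 to -0.12 m). The point is on the foot's top, on the post's axis.
Mind the look-alikes: they are no part of the job. Leave any orange or pink look-alike of the standard_palest alone.

How it is judged:
By the outcome, as a careful person would: the job done as asked, in the order asked, and still so for the second after the job is handed in, with the robot touching nothing.
It also fails if it takes over 102 s, if anything falls off the work surface, if the arm or the gripper's body presses on something with over 40 N, if the wrist force passes 120 N, or if a joint passes its speed limit or range.

## Working session

There is one attempt and no reset: what is moved stays moved. The work goes in short steps, Python scripts to look and compute and a shell command to move; the robot and the scene stay as the last step left them, time stands still between calls to the robot, and variables do not carry over. Pictures are saved under pics/ and viewed, about 12 in all and at most 16, crops included, and the job is handed in when it is done.

```bash
mkdir -p pics; ls; python3 - <<'E'
from station import bot
import cv2,numpy as np
o=bot.get_obs(); print({k:np.round(v,3).tolist() for k,v in o.items()}, bot.pinch_z)
for n in("top","side"):
    p,d=bot.read_camera(n); np.savez(f"pics/{n}.npz",p=p,d=d); cv2.imwrite(f"pics/{n}.png",p[:,:,::-1])
    c=bot.camera_params(n); print(n,np.round(c["camera_matrix"],1).tolist(),np.round(c["R"],3).tolist(),np.round(c["t"],3).tolist())
E
```

```text
pics
{'t': 0.0, 'q': [1.073, 0.478, 0.022, 1.556, -0.011, 1.109, -0.083], 'joint_vel': [0.001, -0.0, -0.001, -0.002, -0.0, 0.0, -0.001], 'joint_torque': [0.0, -59.644, 1.608, -28.12, 0.013, 0.009, -0.0], 'eef_pos': [0.256, -0.624, 0.23], 'tool_rot': [-0.001, 0.981, 0.194, -0.0], 'contact_force': [0.491, 0.332, 0.3], 'torque': [0.017, 0.019, -0.005], 'gripper_width': 1.003} -0.0187
top [[496.5, 0.0, 321.9], [0.0, 496.5, 239.5], [0.0, 0.0, 1.0]] [[-0.005, -1.0, 0.008], [-0.997, 0.004, -0.076], [0.076, -0.009, -0.997]] [0.107, 0.503, 0.858]
side [[595.8, 0.0, 319.5], [0.0, 595.8, 238.4], [0.0, 0.0, 1.0]] [[-0.91, -0.414, -0.009], [-0.155, 0.361, -0.919], [0.383, -0.836, -0.393]] [0.491, 0.066, 1.032]
```

View pics/top.png

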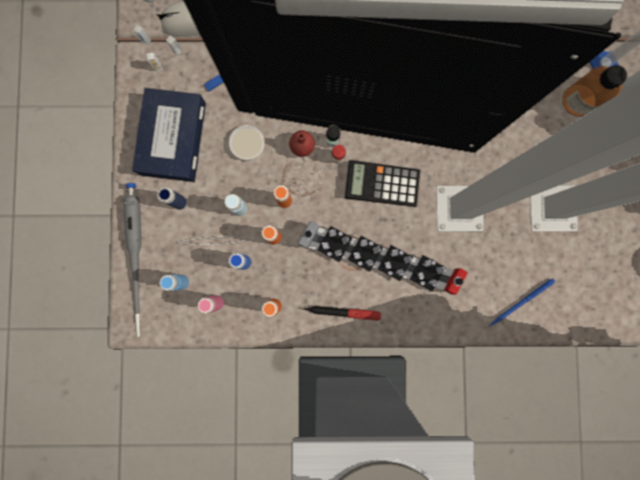

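View pics/side.png

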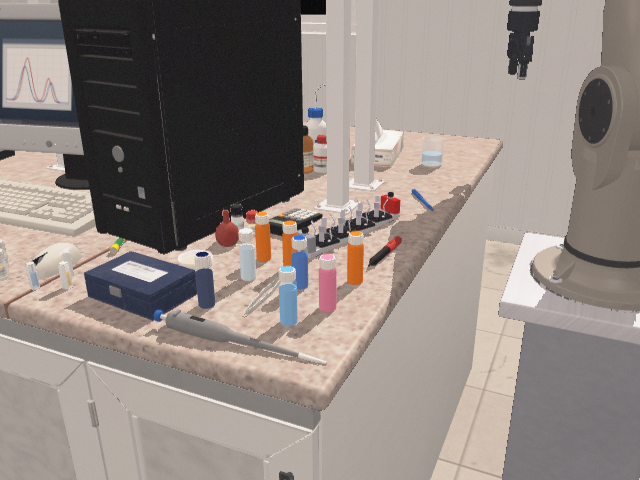

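```bash
cat > h.py <<'E'
from station import bot
import cv2,numpy as np
def cloud(n,d,c=None):
    c=c or bot.camera_params(n); K=c["camera_matrix"]
    v,u=np.mgrid[:480,:640]
    X=np.stack([(u-K[0,2])/K[0,0]*d,(v-K[1,2])/K[1,1]*d,d],-1)
    return (X-np.array(c["t"]))@np.array(c["R"])
def blobs(mask,W,p,mn=8):
    n,l,s,ce=cv2.connectedComponentsWithStats(mask.astype(np.uint8))
    for i in range(1,n):
        if s[i,4]>=mn:
            m=l==i; print(np.round(ce[i]).astype(int),s[i,4],"med",np.round(np.median(W[m],0),3),"mid",np.round((W[m].min(0)+W[m].max(0))/2,3),"rgb",p[m].mean(0).astype(int))
E
python3 - <<'E'
from h import *
f=np.load("pics/top.npz");p,d=f["p"],f["d"];W=cloud("top",d)
roi=np.zeros((480,640),bool);roi[170:330,120:500]=1
z=W[...,2]
print("vials");blobs((z>.08)&(z<.11)&roi,W,p)
print("tips");roi[:,:290]=0;blobs((z>.038)&(z<.075)&roi,W,p,2)
hsv=cv2.cvtColor(p,cv2.COLOR_RGB2HSV);red=((hsv[...,0]<8)|(hsv[...,0]>172))&(hsv[...,1]>150)&roi
print("red");blobs(red&(z>.03)&(z<.07),W,p,4)
big=cv2.resize(p[215:300,290:480],None,fx=4,fy=4,interpolation=cv2.INTER_CUBIC);cv2.imwrite("pics/rail.png",big[:,:,::-1])
big=cv2.resize(p[170:325,120:310],None,fx=4,fy=3.8,interpolation=cv2.INTER_CUBIC);cv2.imwrite("pics/vials.png",big[:,:,::-1])
E
```

```text
vials
[280 193] 181 med [0.575 0.173 0.09 ] mid [0.576 0.173 0.087] rgb [212 145 107]
[165 195] 195 med [0.572 0.36  0.09 ] mid [0.573 0.362 0.087] rgb [101 100 108]
[466 204] 178 med [ 0.553 -0.125  0.096] mid [ 0.56  -0.143  0.095] rgb [106 104  99]
[232 201] 177 med [0.561 0.252 0.09 ] mid [0.562 0.252 0.087] rgb [203 210 207]
[269 233] 175 med [0.509 0.191 0.09 ] mid [0.509 0.192 0.087] rgb [216 147 107]
[236 260] 182 med [0.465 0.244 0.09 ] mid [0.465 0.244 0.087] rgb [110 129 174]
[167 282] 197 med [0.431 0.354 0.09 ] mid [0.431 0.354 0.087] rgb [140 171 193]
[205 305] 190 med [0.394 0.293 0.09 ] mid [0.393 0.293 0.087] rgb [214 154 161]
[269 308] 179 med [0.388 0.19  0.09 ] mid [0.387 0.19  0.087] rgb [219 149 107]
tips
[460 207] 189 med [ 0.552 -0.125  0.059] mid [ 0.56  -0.143  0.057] rgb [106 104  99]
[290 197] 3 med [0.576 0.159 0.039] mid [0.576 0.159 0.041] rgb [172 105  72]
[308 234] 278 med [0.51  0.128 0.046] mid [0.511 0.128 0.05 ] rgb [115 114 113]
[332 232] 34 med [0.514 0.087 0.049] mid [0.514 0.087 0.047] rgb [121 119 119]
[345 240] 35 med [0.501 0.065 0.048] mid
[... 656 characters left out ...]
rgb [107 105 106]
[427 262] 31 med [ 0.462 -0.074  0.049] mid [ 0.461 -0.075  0.047] rgb [118 115 116]
[387 265] 24 med [ 0.457 -0.006  0.05 ] mid [ 0.457 -0.006  0.048] rgb [144 141 141]
[440 270] 43 med [ 0.448 -0.097  0.047] mid [ 0.448 -0.096  0.048] rgb [95 93 93]
[400 272] 34 med [ 0.445 -0.028  0.048] mid [ 0.445 -0.028  0.048] rgb [109 106 107]
[456 281] 303 med [ 0.43  -0.124  0.046] mid [ 0.43  -0.126  0.049] rgb [132  51  48]
[420 275] 20 med [ 0.44  -0.063  0.049] mid [ 0.44  -0.063  0.049] rgb [147 143 144]
[433 282] 35 med [ 0.428 -0.084  0.048] mid [ 0.427 -0.084  0.047] rgb [110 108 108]
red
[455 281] 218 med [ 0.43  -0.122  0.045] mid [ 0.43  -0.125  0.045] rgb [142  39  36]
```

View pics/rail.png

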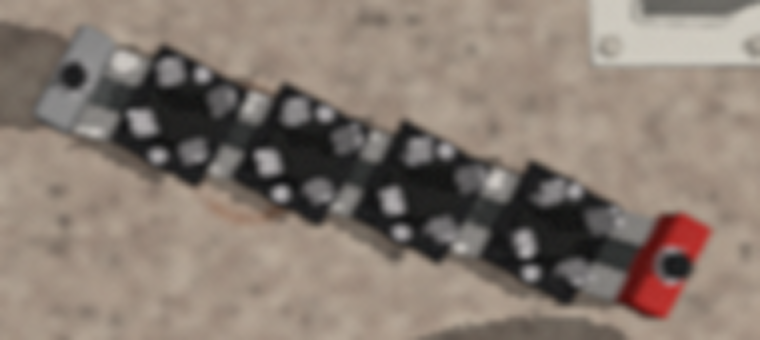

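View pics/vials.png

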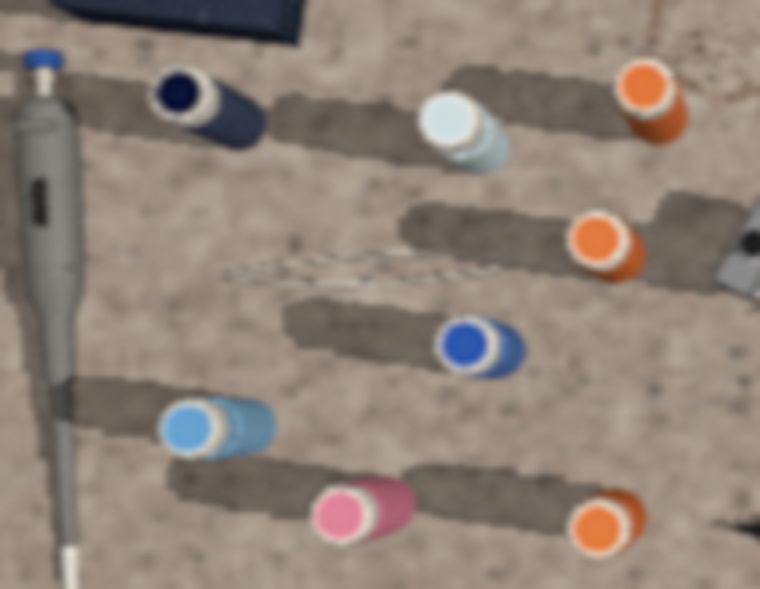

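Red stop is at the −y end (455,281), so palest→clip_4, light→clip_3, medium→clip_2, darkest→clip_1. 

Candidates (top picture): palest (232,201), light (167,282), medium (236,260), darkest (165,195). The look-alikes are pink (205,305) and orange (280,193), (269,233), (269,308). The crop confirms the four blues by inlay colour. Vial tops measure 0.090 m and clip spacing is 55–59 mm, both as given.

```bash
cat >> h.py <<'E'
from scipy.spatial.transform import Rotation as Ro
import sys
def go(x,y,z,yaw=-0.3127):
    o=bot.get_obs();w=o["tool_rot"];R=Ro.from_quat([w[1],w[2],w[3],w[0]])
    T=Ro.from_matrix(np.array([[-np.sin(yaw),np.cos(yaw),0],[np.cos(yaw),np.sin(yaw),0],[0,0,-1]]))
    print("t",round(float(o["t"]),2),"pos",np.round(o["eef_pos"],4),"F",np.round(o["contact_force"],1),"w",round(float(o["gripper_width"]),3),
      "UNITS xyz",np.round(R.inv().apply(np.array([x,y,z])-o["eef_pos"])/.03,2),"rot",np.round((R.inv()*T).as_rotvec()/.12,2))
if __name__=="__main__": go(*map(float,sys.argv[1:]))
E
python3 - <<'E'
from h import *
f=np.load("pics/top.npz");W=cloud("top",f["d"])
m=(W[...,2]>.2)&(W[...,1]>-.05)&(W[...,1]<.5)&(W[...,0]>.45); print("tower top-cam",W[m].min(0),W[m].max(0), [ (round(a,2),np.round(W[...,0][m&(abs(W[...,1]-a)<.02)].min(),3)) for a in(0,.1,.2,.3,.36) if (m&(abs(W[...,1]-a)<.02)).any()])
E
python3 h.py .256 -.624 .23
python3 -m crank '[{"wz":-0.92,"grip":1},{"wz":-0.92,"grip":1},{"wz":-0.92,"grip":1},{"wz":-0.92,"grip":1},{"wz":-0.92,"grip":1},{"wz":-0.92,"grip":1},{"wz":-0.92,"grip":1},{"wz":-0.92,"grip":1},{"x":1,"y":0.2,"grip":1},{"x":1,"y":0.2,"grip":1}]'
python3 h.py .43 -.2 .2
```

```text
tower top-cam [ 0.6675949  -0.04999814  0.2000248 ] [0.74009323 0.25912745 0.48631187] [(0, np.float64(0.669)), (0.1, np.float64(0.672)), (0.2, np.float64(0.718))]
t 0.1 pos [ 0.2563 -0.6239  0.2304] F [-0.   0.3 -0.7] w 1.0 UNITS xyz [-0.01 -0.    0.01] rot [-0.01 -0.   -7.24]
t 0.1 pos [ 0.2563 -0.6239  0.2304] F [-0.   0.3 -0.7] w 1.0 UNITS xyz [ 10.73 -10.87   1.03] rot [-0.01 -0.   -7.24]invalid input
```

```bash

python3 -m crank '[{"x":0,"y":0,"z":0,"wx":0,"wy":0,"wz":-0.92,"grip":1},{"x":0,"y":0,"z":0,"wx":0,"wy":0,"wz":-0.92,"grip":1},{"x":0,"y":0,"z":0,"wx":0,"wy":0,"wz":-0.92,"grip":1},{"x":0,"y":0,"z":0,"wx":0,"wy":0,"wz":-0.92,"grip":1},{"x":0,"y":0,"z":0,"wx":0,"wy":0,"wz":-0.92,"grip":1},{"x":0,"y":0,"z":0,"wx":0,"wy":0,"wz":-0.92,"grip":1},{"x":0,"y":0,"z":0,"wx":0,"wy":0,"wz":-0.92,"grip":1},{"x":0,"y":0,"z":0,"wx":0,"wy":0,"wz":-0.92,"grip":1},{"x":1,"y":0.2,"z":0,"wx":0,"wy":0,"wz":0,"grip":1},{"x":1,"y":0.2,"z":0,"wx":0,"wy":0,"wz":0,"grip":1}]' 40
python3 h.py .43 -.2 .2
```

```text
t: 1.1
eef_pos: [0.2786, -0.5683, 0.224]
tool_rot: [-0.006, 0.795, 0.607, -0.0]
contact_force: [0.7, 0.2, -0.0]
gripper_width: 1.002
t 1.1 pos [ 0.2786 -0.5683  0.224 ] F [ 0.7  0.2 -0. ] w 1.002 UNITS xyz [13.17  1.64  0.88] rot [-0.08 -0.06  0.38]
```

```bash

python3 -m crank '[{"x":1,"y":0.3,"z":0,"wx":0,"wy":0,"wz":0.38,"grip":1},{"x":1,"y":0.3,"z":0,"wx":0,"wy":0,"wz":0,"grip":1},{"x":1,"y":0.2,"z":0,"wx":0,"wy":0,"wz":0,"grip":1},{"x":1,"y":0.2,"z":0,"wx":0,"wy":0,"wz":0,"grip":1},{"x":1,"y":0.1,"z":0,"wx":0,"wy":0,"wz":0,"grip":1},{"x":1,"y":0.1,"z":0,"wx":0,"wy":0,"wz":0,"grip":1},{"x":1,"y":0,"z":0,"wx":0,"wy":0,"wz":0,"grip":1},{"x":1,"y":0,"z":0,"wx":0,"wy":0,"wz":0,"grip":1},{"x":1,"y":0,"z":0,"wx":0,"wy":0,"wz":0,"grip":1},{"x":1,"y":0,"z":0,"wx":0,"wy":0,"wz":0,"grip":1}]'
python3 h.py .44 -.08 .2
```

```text
t: 2.1
eef_pos: [0.406, -0.2805, 0.2222]
tool_rot: [-0.01, 0.81, 0.587, -0.001]
contact_force: [0.7, -0.6, 0.2]
gripper_width: 1.001
t 2.1 pos [ 0.406  -0.2805  0.2222] F [ 0.7 -0.6  0.2] w 1.001 UNITS xyz [ 6.7  -0.99  0.83] rot [-0.14 -0.08 -0.03]
```

```bash

python3 -m crank '[{"x":1,"y":-0.1,"z":-0.1,"wx":-0.1,"wy":-0.1,"wz":0,"grip":1},{"x":1,"y":-0.1,"z":-0.1,"wx":0,"wy":0,"wz":0,"grip":1},{"x":1,"y":-0.1,"z":-0.1,"wx":0,"wy":0,"wz":0,"grip":1},{"x":1,"y":-0.1,"z":-0.1,"wx":0,"wy":0,"wz":0,"grip":1},{"x":1,"y":-0.1,"z":-0.1,"wx":0,"wy":0,"wz":0,"grip":1},{"x":1,"y":-0.1,"z":-0.1,"wx":0,"wy":0,"wz":0,"grip":1},{"x":1,"y":-0.1,"z":-0.1,"wx":0,"wy":0,"wz":0,"grip":1},{"x":1,"y":0,"z":0,"wx":0,"wy":0,"wz":0,"grip":1},{"x":1,"y":0,"z":0,"wx":0,"wy":0,"wz":0,"grip":1},{"x":0,"y":0,"z":0,"wx":0,"wy":0,"wz":0,"grip":1}]'
python3 - <<'E'
from h import *
c=bot.camera_params("wrist");p,d=bot.read_camera("wrist");W=cloud("wrist",d,c);z=W[...,2]
go(.562,.252,.13)
print(np.round(c["R"],2).tolist(),np.round(-np.array(c["R"]).T@c["t"],3))
cv2.imwrite("pics/w1.png",p[:,:,::-1])
blobs((z>.046)&(z<.075)&(abs(W[...,0]-.46)<.09)&(abs(W[...,1])<.2),W,p,15)
E
```

```text
t: 3.1
eef_pos: [0.4696, -0.0016, 0.2423]
tool_rot: [-0.003, 0.808, 0.589, -0.003]
contact_force: [0.2, -0.2, 0.7]
gripper_width: 1.002
t 3.15 pos [ 0.469  -0.0038  0.242 ] F [ 0.5 -0.9 -0.3] w 1.0 UNITS xyz [9.08 0.36 3.7 ] rot [-0.07  0.02 -0.  ]
[[0.95, -0.31, -0.01], [-0.29, -0.9, 0.31], [-0.1, -0.3, -0.95]] [0.495 0.075 0.385]
[137  10] 543 med [0.391 0.179 0.062] mid [0.387 0.181 0.06 ] rgb [163  86  39]
[319  31] 635 med [0.509 0.128 0.048] mid [0.511 0.13  0.052] rgb [93 91 92]
[341  42] 30 med [0.523 0.117 0.047] mid [0.523 0.117 0.047] rgb [132 130 131]
[306  77] 112 med [0.49  0.101 0.051] mid [0.49  0.1   0.051] rgb [148 142 145]
[340  85] 109 med [0.514 0.087 0.051] mid [0.513 0.087 0.051] rgb [128 123 125]
[300 114] 104 med [0.477 0.077 0.051] mid [0.477 0.077 0.051] rgb [123 119 121]
[333 121] 99 med [0.5   0.064 0.051] mid [0.501 0.064 0.051] rgb [109 105 107]
[307 152] 80 med [0.473 0.047 0.052] mid [0.473 0.047 0.051] rgb [147 141 144]
[339 159] 86 med [0.496 0.034 0.051] mid [0.496 0.034 0.051] rgb [126 121 123]
[301 185] 96 med [0.46  0.024 0.052] mid [0.459 0.024
[... 257 characters left out ...]
 rgb [125 120 122]
[301 247] 95 med [ 0.443 -0.029  0.051] mid [ 0.443 -0.029  0.051] rgb [121 116 118]
[332 253] 98 med [ 0.466 -0.042  0.052] mid [ 0.466 -0.042  0.051] rgb [108 103 104]
[308 281] 40 med [ 0.438 -0.061  0.053] mid [ 0.438 -0.062  0.051] rgb [136 131 133]
[337 287] 48 med [ 0.462 -0.074  0.052] mid [ 0.461 -0.074  0.051] rgb [128 123 124]
[302 307] 90 med [ 0.424 -0.085  0.051] mid [ 0.425 -0.085  0.051] rgb [121 115 117]
[441 313] 184 med [ 0.544 -0.125  0.057] mid [ 0.544 -0.132  0.058] rgb [114 110 105]
[331 313] 99 med [ 0.448 -0.099  0.051] mid [ 0.448 -0.099  0.051] rgb [109 103 104]
[319 342] 386 med [ 0.429 -0.124  0.048] mid [ 0.428 -0.127  0.052] rgb [117  69  66]
```

View pics/w1.png

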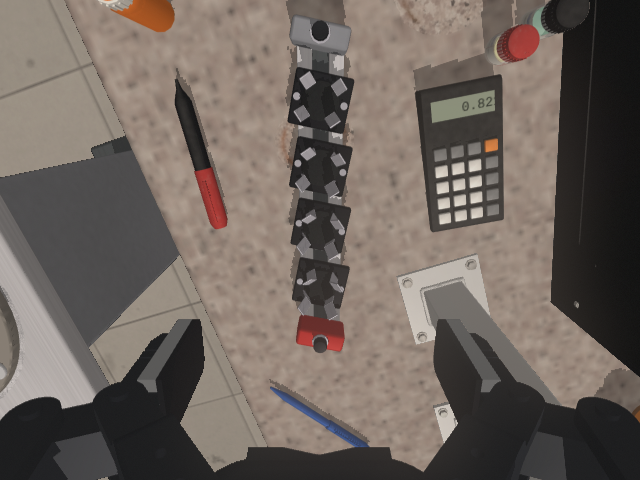

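```bash

python3 -m crank '[{"x":1,"y":0.05,"z":0.3,"wx":0,"wy":0,"wz":0,"grip":1},{"x":1,"y":0.05,"z":0.3,"wx":0,"wy":0,"wz":0,"grip":1},{"x":1,"y":0.05,"z":0.3,"wx":0,"wy":0,"wz":0,"grip":1},{"x":1,"y":0.05,"z":0.3,"wx":0,"wy":0,"wz":0,"grip":1},{"x":1,"y":0.05,"z":0.3,"wx":0,"wy":0,"wz":0,"grip":1},{"x":1,"y":0.05,"z":0.3,"wx":0,"wy":0,"wz":0,"grip":1},{"x":1,"y":0.05,"z":0.3,"wx":0,"wy":0,"wz":0,"grip":1},{"x":1,"y":0.05,"z":0.3,"wx":0,"wy":0,"wz":0,"grip":1},{"x":0.9,"y":0.05,"z":0.3,"wx":0,"wy":0,"wz":0,"grip":1},{"x":0,"y":0,"z":0,"wx":0,"wy":0,"wz":0,"grip":1}]'
python3 h.py .562 .252 .036
```

```text
t: 4.15
eef_pos: [0.5688, 0.2364, 0.1507]
tool_rot: [0.0, 0.815, 0.58, -0.01]
contact_force: [-0.5, 0.1, -0.1]
gripper_width: 1.002
t 4.15 pos [0.5688 0.2364 0.1507] F [-0.5  0.1 -0.1] w 1.002 UNITS xyz [ 0.48 -0.34  3.82] rot [-0.09  0.13 -0.18]
```

```bash
cat > look.py <<'E'
from h import *
x,y=map(float,sys.argv[1:3])
c=bot.camera_params("wrist");p,d=bot.read_camera("wrist");W=cloud("wrist",d,c);z=W[...,2]
blobs((z>.083)&(z<.1)&(np.hypot(W[...,0]-x,W[...,1]-y)<.03),W,p,15)
go(x,y,.036)
E
python3 look.py .562 .252
```

```text
[297 240] 1592 med [0.561 0.254 0.09 ] mid [0.56  0.252 0.088] rgb [176 182 180]
t 4.2 pos [0.5688 0.2341 0.151 ] F [-0.2 -0.8 -0.2] w 1.007 UNITS xyz [ 0.56 -0.37  3.83] rot [-0.09  0.15 -0.19]
```

```bash

python3 -m crank '[{"x":0.3,"y":-0.2,"z":0,"wx":-0.09,"wy":0.15,"wz":-0.19,"grip":1},{"x":0.25,"y":-0.2,"z":0,"wx":0,"wy":0,"wz":0,"grip":1},{"x":0,"y":0,"z":0.4,"wx":0,"wy":0,"wz":0,"grip":1},{"x":0,"y":0,"z":0.4,"wx":0,"wy":0,"wz":0,"grip":1},{"x":0,"y":0,"z":0.4,"wx":0,"wy":0,"wz":0,"grip":1},{"x":0,"y":0,"z":0.4,"wx":0,"wy":0,"wz":0,"grip":1},{"x":0,"y":0,"z":0.4,"wx":0,"wy":0,"wz":0,"grip":1},{"x":0,"y":0,"z":0.4,"wx":0,"wy":0,"wz":0,"grip":1},{"x":0,"y":0,"z":0.1,"wx":0,"wy":0,"wz":0,"grip":1},{"x":0,"y":0,"z":0,"wx":0,"wy":0,"wz":0,"grip":1}]'
python3 h.py .561 .252 .036
```

```text
t: 5.2
eef_pos: [0.5621, 0.2468, 0.0681]
tool_rot: [0.002, 0.81, 0.586, -0.001]
contact_force: [-1.0, -0.0, -0.9]
gripper_width: 0.997
t 5.2 pos [0.5621 0.2468 0.0681] F [-1.  -0.  -0.9] w 0.997 UNITS xyz [ 0.16 -0.09  1.07] rot [ 0.01  0.04 -0.04]
```

```bash

python3 -m crank '[{"x":0.1,"y":-0.05,"z":0.4,"wx":0,"wy":0.04,"wz":-0.04,"grip":1},{"x":0.06,"y":-0.05,"z":0.4,"wx":0,"wy":0,"wz":0,"grip":1},{"x":0,"y":0,"z":0.25,"wx":0,"wy":0,"wz":0,"grip":1},{"x":0,"y":0,"z":0,"wx":0,"wy":0,"wz":0,"grip":1},{"x":0,"y":0,"z":0,"wx":0,"wy":0,"wz":0,"grip":0},{"x":0,"y":0,"z":0,"wx":0,"wy":0,"wz":0,"grip":0},{"x":0,"y":0,"z":0,"wx":0,"wy":0,"wz":0,"grip":0},{"x":0,"y":0,"z":0,"wx":0,"wy":0,"wz":0,"grip":0},{"x":0,"y":0,"z":0,"wx":0,"wy":0,"wz":0,"grip":0},{"x":0,"y":0,"z":0,"wx":0,"wy":0,"wz":0,"grip":0}]' 60
python3 h.py .561 .252 .036
```

```text
t: 6.2
eef_pos: [0.562, 0.2538, 0.0357]
tool_rot: [0.0, 0.809, 0.588, 0.002]
contact_force: [0.0, 0.3, -1.1]
gripper_width: 0.304
t 6.2 pos [0.562  0.2538 0.0357] F [ 0.   0.3 -1.1] w 0.304 UNITS xyz [-0.07 -0.01 -0.01] rot [ 0.03 -0.03  0.  ]
```

```bash

python3 -m crank '[{"x":0,"y":0,"z":-0.6,"wx":0,"wy":0,"wz":0,"grip":0},{"x":0,"y":0,"z":-1,"wx":0,"wy":0,"wz":0,"grip":0},{"x":0,"y":0,"z":-1,"wx":0,"wy":0,"wz":0,"grip":0},{"x":0,"y":0,"z":-1,"wx":0,"wy":0,"wz":0,"grip":0},{"x":-0.5,"y":0,"z":-0.2,"wx":0,"wy":0,"wz":0,"grip":0},{"x":-1,"y":0,"z":0,"wx":0,"wy":0,"wz":0,"grip":0},{"x":-1,"y":0,"z":0,"wx":0,"wy":0,"wz":0,"grip":0},{"x":-1,"y":0,"z":0,"wx":0,"wy":0,"wz":0,"grip":0},{"x":-1,"y":0,"z":0,"wx":0,"wy":0,"wz":0,"grip":0},{"x":-1,"y":0,"z":0,"wx":0,"wy":0,"wz":0,"grip":0}]'
python3 h.py .4446 -.0779 .135
```

```text
t: 7.2
eef_pos: [0.5071, 0.0931, 0.1595]
tool_rot: [0.0, 0.806, 0.591, 0.004]
contact_force: [1.0, -0.4, -0.5]
gripper_width: 0.309
t 7.2 pos [0.5071 0.0931 0.1595] F [ 1.  -0.4 -0.5] w 0.309 UNITS xyz [-6.07 -0.28  0.78] rot [ 0.04 -0.05  0.06]
```

```bash

python3 -m crank '[{"x":-1,"y":-0.05,"z":0.1,"wx":0,"wy":0,"wz":0.06,"grip":0},{"x":-1,"y":-0.05,"z":0.1,"wx":0,"wy":0,"wz":0,"grip":0},{"x":-1,"y":-0.05,"z":0.1,"wx":0,"wy":0,"wz":0,"grip":0},{"x":-1,"y":-0.05,"z":0.1,"wx":0,"wy":0,"wz":0,"grip":0},{"x":-1,"y":-0.05,"z":0.1,"wx":0,"wy":0,"wz":0,"grip":0},{"x":-0.6,"y":0,"z":0.1,"wx":0,"wy":0,"wz":0,"grip":0},{"x":-0.2,"y":0,"z":0.1,"wx":0,"wy":0,"wz":0,"grip":0},{"x":0,"y":0,"z":0,"wx":0,"wy":0,"wz":0,"grip":0},{"x":0,"y":0,"z":0,"wx":0,"wy":0,"wz":0,"grip":0},{"x":0,"y":0,"z":0,"wx":0,"wy":0,"wz":0,"grip":0}]'
python3 h.py .4446 -.0779 .106
```

```text
t: 8.2
eef_pos: [0.4347, -0.0848, 0.1375]
tool_rot: [0.001, 0.812, 0.584, 0.0]
contact_force: [-0.7, 0.3, -0.2]
gripper_width: 0.308
t 8.2 pos [ 0.4347 -0.0848  0.1375] F [-0.7  0.3 -0.2] w 0.308 UNITS xyz [0.32 0.24 1.05] rot [ 0.02  0.01 -0.09]
```

```bash

python3 -m crank '[{"x":0.2,"y":0.15,"z":0.1,"wx":0,"wy":0,"wz":-0.09,"grip":0},{"x":0.12,"y":0.09,"z":0.2,"wx":0,"wy":0,"wz":0,"grip":0},{"x":0,"y":0,"z":0.3,"wx":0,"wy":0,"wz":0,"grip":0},{"x":0,"y":0,"z":0.3,"wx":0,"wy":0,"wz":0,"grip":0},{"x":0,"y":0,"z":0.2,"wx":0,"wy":0,"wz":0,"grip":0},{"x":0,"y":0,"z":0.1,"wx":0,"wy":0,"wz":0,"grip":0},{"x":0,"y":0,"z":0,"wx":0,"wy":0,"wz":0,"grip":0},{"x":0,"y":0,"z":0,"wx":0,"wy":0,"wz":0,"grip":0},{"x":0,"y":0,"z":0,"wx":0,"wy":0,"wz":0,"grip":0},{"x":0,"y":0,"z":0,"wx":0,"wy":0,"wz":0,"grip":0}]'
python3 - <<'E'
from h import *
c=bot.camera_params("wrist");p,d=bot.read_camera("wrist");W=cloud("wrist",d,c);z=W[...,2]
go(.4446,-.0779,.060)
cv2.imwrite("pics/w2.png",p[:,:,::-1])
blobs((z>.14)&(z<.165)&(np.hypot(W[...,0]-.444,W[...,1]+.08)<.013),W,p,30)
blobs((z>.046)&(z<.075)&(abs(W[...,0]-.45)<.05)&(W[...,1]<-.05)&(W[...,1]>-.11),W,p,15)
E
```

```text
t: 9.2
eef_pos: [0.4466, -0.0741, 0.0979]
tool_rot: [0.001, 0.807, 0.591, 0.001]
contact_force: [0.7, 0.0, -1.3]
gripper_width: 0.306
t 9.25 pos [ 0.4466 -0.0741  0.0979] F [ 0.3 -0.6 -1. ] w 0.306 UNITS xyz [-0.14 -0.03  1.26] rot [ 0.02 -0.    0.06]
[319 429] 3340 med [ 0.445 -0.075  0.153] mid [ 0.445 -0.077  0.151] rgb [207 213 214]
[296 258] 143 med [ 0.438 -0.061  0.053] mid [ 0.438 -0.062  0.051] rgb [101  98  99]
[349 269] 175 med [ 0.462 -0.075  0.052] mid [ 0.461 -0.075  0.051] rgb [128 123 124]
[315 277] 518 med [ 0.448 -0.065  0.069] mid [ 0.441 -0.074  0.06 ] rgb [ 98 101 101]
```

View pics/w2.png

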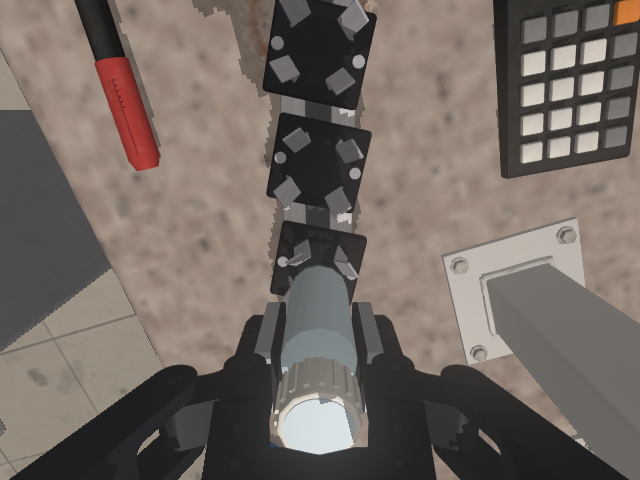

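```bash

python3 -m crank '[{"x":-0.12,"y":-0.03,"z":0,"wx":0.02,"wy":0,"wz":0.06,"grip":0},{"x":0,"y":0,"z":0,"wx":0,"wy":0,"wz":0,"grip":0},{"x":0,"y":0,"z":0.15,"wx":0,"wy":0,"wz":0,"grip":0},{"x":0,"y":0,"z":0.15,"wx":0,"wy":0,"wz":0,"grip":0},{"x":0,"y":0,"z":0.15,"wx":0,"wy":0,"wz":0,"grip":0},{"x":0,"y":0,"z":0.15,"wx":0,"wy":0,"wz":0,"grip":0},{"x":0,"y":0,"z":0.15,"wx":0,"wy":0,"wz":0,"grip":0},{"x":0,"y":0,"z":0.15,"wx":0,"wy":0,"wz":0,"grip":0},{"x":0,"y":0,"z":0.15,"wx":0,"wy":0,"wz":0,"grip":0},{"x":0,"y":0,"z":0.1,"wx":0,"wy":0,"wz":0,"grip":0}]'
python3 h.py .4446 -.0779 .060
```

```text
t: 10.25
eef_pos: [0.4448, -0.0784, 0.0612]
tool_rot: [0.0, 0.809, 0.588, -0.0]
contact_force: [-0.1, -0.0, 2.4]
gripper_width: 0.305
t 10.25 pos [ 0.4448 -0.0784  0.0612] F [-0.1 -0.   2.4] w 0.305 UNITS xyz [ 0.01 -0.01  0.04] rot [ 0.    0.01 -0.02]
```

```bash

python3 -m crank '[{"x":0,"y":0,"z":0.1,"wx":0,"wy":0,"wz":0,"grip":0},{"x":0,"y":0,"z":0.1,"wx":0,"wy":0,"wz":0,"grip":0},{"x":0,"y":0,"z":0.1,"wx":0,"wy":0,"wz":0,"grip":0},{"x":0,"y":0,"z":0.1,"wx":0,"wy":0,"wz":0,"grip":0},{"x":0,"y":0,"z":0.1,"wx":0,"wy":0,"wz":0,"grip":0},{"x":0,"y":0,"z":0.1,"wx":0,"wy":0,"wz":0,"grip":0},{"x":0,"y":0,"z":0.1,"wx":0,"wy":0,"wz":0,"grip":0},{"x":0,"y":0,"z":0.1,"wx":0,"wy":0,"wz":0,"grip":0},{"x":0,"y":0,"z":0.1,"wx":0,"wy":0,"wz":0,"grip":0},{"x":0,"y":0,"z":0.1,"wx":0,"wy":0,"wz":0,"grip":0}]'
python3 h.py .4446 -.0779 .060
```

```text
t: 11.25
eef_pos: [0.4458, -0.078, 0.0588]
tool_rot: [0.01, 0.81, 0.587, -0.009]
contact_force: [-15.1, 1.8, 51.0]
gripper_width: 0.303
t 11.25 pos [ 0.4458 -0.078   0.0588] F [-15.1   1.8  51. ] w 0.303 UNITS xyz [-0.01 -0.04 -0.04] rot [ 0.05  0.23 -0.03]
```

```bash

python3 -m crank '[{"x":0,"y":0,"z":-0.04,"wx":0,"wy":0.2,"wz":0,"grip":0},{"x":0,"y":0,"z":0,"wx":0,"wy":0,"wz":0,"grip":0.5},{"x":0,"y":0,"z":0,"wx":0,"wy":0,"wz":0,"grip":0.7},{"x":0,"y":0,"z":0,"wx":0,"wy":0,"wz":0,"grip":0.8},{"x":0,"y":0,"z":0,"wx":0,"wy":0,"wz":0,"grip":0.8},{"x":0,"y":0,"z":0,"wx":0,"wy":0,"wz":0,"grip":0.8},{"x":0,"y":0,"z":-0.5,"wx":0,"wy":0,"wz":0,"grip":0.8},{"x":0,"y":0,"z":-1,"wx":0,"wy":0,"wz":0,"grip":0.8},{"x":0,"y":0,"z":-1,"wx":0,"wy":0,"wz":0,"grip":0.8},{"x":0,"y":0,"z":-1,"wx":0,"wy":0,"wz":0,"grip":0.8}]'
python3 - <<'E'
from h import *
c=bot.camera_params("wrist");p,d=bot.read_camera("wrist");W=cloud("wrist",d,c);z=W[...,2]
go(.431,.354,.15)
blobs((z>.1)&(z<.16)&(np.hypot(W[...,0]-.444,W[...,1]+.08)<.013),W,p,30)
E
```

```text
t: 12.25
eef_pos: [0.4424, -0.0752, 0.1636]
tool_rot: [-0.001, 0.809, 0.588, -0.003]
contact_force: [0.2, -0.1, 0.2]
gripper_width: 0.8
t 12.3 pos [ 0.4454 -0.0751  0.1681] F [0.5 0.8 3. ] w 0.803 UNITS xyz [13.46 -4.86  0.56] rot [0.02 0.02 0.  ]
[326 276] 1928 med [ 0.445 -0.077  0.116] mid [ 0.444 -0.079  0.11 ] rgb [169 172 170]
```

```bash

python3 -m crank '[{"x":1,"y":-0.3,"z":0,"wx":0,"wy":0,"wz":0,"grip":0.9},{"x":1,"y":-0.36,"z":0.05,"wx":0,"wy":0,"wz":0,"grip":0.9},{"x":1,"y":-0.36,"z":0.05,"wx":0,"wy":0,"wz":0,"grip":0.9},{"x":1,"y":-0.36,"z":0.05,"wx":0,"wy":0,"wz":0,"grip":0.9},{"x":1,"y":-0.36,"z":0.05,"wx":0,"wy":0,"wz":0,"grip":0.9},{"x":1,"y":-0.36,"z":0.05,"wx":0,"wy":0,"wz":0,"grip":0.9},{"x":1,"y":-0.36,"z":0.05,"wx":0,"wy":0,"wz":0,"grip":0.9},{"x":1,"y":-0.36,"z":0.05,"wx":0,"wy":0,"wz":0,"grip":0.9},{"x":1,"y":-0.36,"z":0.05,"wx":0,"wy":0,"wz":0,"grip":0.9},{"x":1,"y":-0.36,"z":0.05,"wx":0,"wy":0,"wz":0,"grip":0.9}]'
python3 h.py .431 .354 .14
```

```text
t: 13.3
eef_pos: [0.4408, 0.2498, 0.1527]
tool_rot: [0.005, 0.812, 0.583, 0.001]
contact_force: [0.7, 0.1, -0.0]
gripper_width: 0.902
t 13.3 pos [0.4408 0.2498 0.1527] F [ 0.7  0.1 -0. ] w 0.902 UNITS xyz [ 3.19 -1.42  0.4 ] rot [ 0.08  0.03 -0.1 ]
```

```bash

python3 -m crank '[{"x":1,"y":-0.4,"z":0.1,"wx":0,"wy":0,"wz":0,"grip":0.9},{"x":1,"y":-0.4,"z":0.1,"wx":0,"wy":0,"wz":0,"grip":0.9},{"x":0.6,"y":-0.4,"z":0.1,"wx":0,"wy":0,"wz":0,"grip":0.9},{"x":0.2,"y":-0.1,"z":0.1,"wx":0,"wy":0,"wz":0,"grip":0.9},{"x":0,"y":0,"z":0,"wx":0.08,"wy":0.03,"wz":-0.1,"grip":0.9},{"x":0,"y":0,"z":0,"wx":0,"wy":0,"wz":0,"grip":0.9},{"x":0,"y":0,"z":0,"wx":0,"wy":0,"wz":0,"grip":0.9},{"x":0,"y":0,"z":0,"wx":0,"wy":0,"wz":0,"grip":0.9},{"x":0,"y":0,"z":0,"wx":0,"wy":0,"wz":0,"grip":0.9},{"x":0,"y":0,"z":0,"wx":0,"wy":0,"wz":0,"grip":0.9}]'
python3 look.py .431 .354; python3 -c "
from h import *;print(np.round(bot.get_obs()['q'],2))"
```

```text
t: 14.3
eef_pos: [0.4305, 0.3451, 0.1371]
tool_rot: [-0.0, 0.808, 0.589, -0.001]
contact_force: [-0.6, -0.4, 0.3]
gripper_width: 0.901
[311 256] 1769 med [0.429 0.357 0.09 ] mid [0.429 0.355 0.088] rgb [122 150 172]
t 14.35 pos [0.4305 0.3451 0.1371] F [0.  0.  0.5] w 0.898 UNITS xyz [ 0.29 -0.07  3.37] rot [-0.01  0.01  0.01]
[-0.26  0.47 -0.68  1.9   0.37  0.9  -1.43]
```

```bash

python3 -m crank '[{"x":0.2,"y":-0.05,"z":0.1,"wx":0,"wy":0,"wz":0,"grip":0.9},{"x":0.1,"y":-0.04,"z":0.4,"wx":0,"wy":0,"wz":0,"grip":0.9},{"x":0,"y":0,"z":0.5,"wx":0,"wy":0,"wz":0,"grip":0.9},{"x":0,"y":0,"z":0.5,"wx":0,"wy":0,"wz":0,"grip":0.9},{"x":0,"y":0,"z":0.5,"wx":0,"wy":0,"wz":0,"grip":0.9},{"x":0,"y":0,"z":0.4,"wx":0,"wy":0,"wz":0,"grip":0.9},{"x":0,"y":0,"z":0.3,"wx":0,"wy":0,"wz":0,"grip":0.9},{"x":0,"y":0,"z":0.1,"wx":0,"wy":0,"wz":0,"grip":0.9},{"x":0,"y":0,"z":0,"wx":0,"wy":0,"wz":0,"grip":0.9},{"x":0,"y":0,"z":0,"wx":0,"wy":0,"wz":0,"grip":0.9}]'
python3 h.py .43 .355 .036
```

```text
t: 15.35
eef_pos: [0.4292, 0.3546, 0.0435]
tool_rot: [-0.0, 0.808, 0.589, -0.003]
contact_force: [-0.6, -0.2, -0.1]
gripper_width: 0.9
t 15.35 pos [0.4292 0.3546 0.0435] F [-0.6 -0.2 -0.1] w 0.9 UNITS xyz [0.02 0.02 0.25] rot [-0.03  0.03  0.01]
```

```bash

python3 -m crank '[{"x":0.02,"y":0.02,"z":0.15,"wx":0,"wy":0,"wz":0,"grip":0.9},{"x":0,"y":0,"z":0.1,"wx":0,"wy":0,"wz":0,"grip":0.9},{"x":0,"y":0,"z":0,"wx":0,"wy":0,"wz":0,"grip":0},{"x":0,"y":0,"z":0,"wx":0,"wy":0,"wz":0,"grip":0},{"x":0,"y":0,"z":0,"wx":0,"wy":0,"wz":0,"grip":0},{"x":0,"y":0,"z":0,"wx":0,"wy":0,"wz":0,"grip":0},{"x":0,"y":0,"z":0,"wx":0,"wy":0,"wz":0,"grip":0},{"x":0,"y":0,"z":0,"wx":0,"wy":0,"wz":0,"grip":0},{"x":0,"y":0,"z":0,"wx":0,"wy":0,"wz":0,"grip":0},{"x":0,"y":0,"z":0,"wx":0,"wy":0,"wz":0,"grip":0}]' 60
python3 h.py .43 .355 .036
python3 -m crank '[{"x":0,"y":0,"z":-0.6,"wx":0,"wy":0,"wz":0,"grip":0},{"x":0,"y":0,"z":-1,"wx":0,"wy":0,"wz":0,"grip":0},{"x":0,"y":0,"z":-1,"wx":0,"wy":0,"wz":0,"grip":0},{"x":0,"y":0,"z":-1,"wx":0,"wy":0,"wz":0,"grip":0},{"x":-0.5,"y":0.2,"z":-0.2,"wx":0,"wy":0,"wz":0,"grip":0},{"x":-1,"y":0.4,"z":0,"wx":0,"wy":0,"wz":0,"grip":0},{"x":-1,"y":0.4,"z":0,"wx":0,"wy":0,"wz":0,"grip":0},{"x":-1,"y":0.4,"z":0,"wx":0,"wy":0,"wz":0,"grip":0},{"x":-1,"y":0.4,"z":0,"wx":0,"wy":0,"wz":0,"grip":0},{"x":-1,"y":0.4,"z":0,"wx":0,"wy":0,"wz":0,"grip":0}]'
python3 h.py .4617 -.0234 .13
```

```text
t: 16.35
eef_pos: [0.4314, 0.3558, 0.0374]
tool_rot: [-0.0, 0.808, 0.589, -0.001]
contact_force: [-0.2, 0.3, 1.0]
gripper_width: 0.308
t 16.35 pos [0.4314 0.3558 0.0374] F [-0.2  0.3  1. ] w 0.308 UNITS xyz [-0.04 -0.03  0.05] rot [-0.01  0.01  0.01]
t: 17.35
eef_pos: [0.4424, 0.1785, 0.1558]
tool_rot: [-0.002, 0.805, 0.593, -0.0]
contact_force: [0.6, -0.4, -0.2]
gripper_width: 0.307
t 17.35 pos [0.4424 0.1785 0.1558] F [ 0.6 -0.4 -0.2] w 0.307 UNITS xyz [-6.24  2.61  0.84] rot [-0.02 -0.01  0.1 ]
```

```bash

python3 -m crank '[{"x":-1,"y":0.4,"z":0,"wx":0,"wy":0,"wz":0.1,"grip":0},{"x":-1,"y":0.4,"z":0,"wx":0,"wy":0,"wz":0,"grip":0},{"x":-1,"y":0.4,"z":0,"wx":0,"wy":0,"wz":0,"grip":0},{"x":-1,"y":0.45,"z":0,"wx":0,"wy":0,"wz":0,"grip":0},{"x":-1,"y":0.45,"z":0,"wx":0,"wy":0,"wz":0,"grip":0},{"x":-0.7,"y":0.3,"z":0.1,"wx":0,"wy":0,"wz":0,"grip":0},{"x":-0.3,"y":0.1,"z":0.2,"wx":0,"wy":0,"wz":0,"grip":0},{"x":0,"y":0,"z":0.2,"wx":0,"wy":0,"wz":0,"grip":0},{"x":0,"y":0,"z":0.1,"wx":0,"wy":0,"wz":0,"grip":0},{"x":0,"y":0,"z":0,"wx":0,"wy":0,"wz":0,"grip":0}]'
python3 h.py .462 -.0224 .1
```

```text
t: 18.35
eef_pos: [0.4568, -0.0263, 0.1359]
tool_rot: [-0.001, 0.81, 0.586, -0.001]
contact_force: [0.3, -0.0, -1.4]
gripper_width: 0.302
t 18.35 pos [ 0.4568 -0.0263  0.1359] F [ 0.3 -0.  -1.4] w 0.302 UNITS xyz [0.18 0.13 1.2 ] rot [-0.02 -0.   -0.04]
```

```bash

python3 -m crank '[{"x":0.1,"y":0.08,"z":0.1,"wx":0,"wy":0,"wz":-0.04,"grip":0},{"x":0.08,"y":0.05,"z":0.3,"wx":0,"wy":0,"wz":0,"grip":0},{"x":0,"y":0,"z":0.3,"wx":0,"wy":0,"wz":0,"grip":0},{"x":0,"y":0,"z":0.2,"wx":0,"wy":0,"wz":0,"grip":0},{"x":0,"y":0,"z":0.2,"wx":0,"wy":0,"wz":0,"grip":0},{"x":0,"y":0,"z":0.1,"wx":0,"wy":0,"wz":0,"grip":0},{"x":0,"y":0,"z":0,"wx":0,"wy":0,"wz":0,"grip":0},{"x":0,"y":0,"z":0,"wx":0,"wy":0,"wz":0,"grip":0},{"x":0,"y":0,"z":0,"wx":0,"wy":0,"wz":0,"grip":0},{"x":0,"y":0,"z":0,"wx":0,"wy":0,"wz":0,"grip":0}]'
python3 - <<'E'
from h import *
c=bot.camera_params("wrist");p,d=bot.read_camera("wrist");W=cloud("wrist",d,c);z=W[...,2]
go(.462,-.0224,.061)
blobs((z>.14)&(z<.165)&(np.hypot(W[...,0]-.462,W[...,1]+.023)<.013),W,p,30)
E
```

```text
t: 19.35
eef_pos: [0.4627, -0.018, 0.0967]
tool_rot: [-0.002, 0.807, 0.591, -0.0]
contact_force: [0.0, 0.2, -0.8]
gripper_width: 0.304
t 19.4 pos [ 0.4628 -0.018   0.0967] F [ 0.4 -0.1 -1.2] w 0.305 UNITS xyz [-0.15  0.02  1.19] rot [-0.03 -0.01  0.05]
[322 422] 3919 med [ 0.463 -0.019  0.15 ] mid [ 0.462 -0.021  0.146] rgb [145 188 214]
```

```bash

python3 -m crank '[{"x":-0.13,"y":0.02,"z":0,"wx":-0.03,"wy":0,"wz":0.05,"grip":0},{"x":0,"y":0,"z":0,"wx":0,"wy":0,"wz":0,"grip":0},{"x":0,"y":0,"z":0.15,"wx":0,"wy":0,"wz":0,"grip":0},{"x":0,"y":0,"z":0.15,"wx":0,"wy":0,"wz":0,"grip":0},{"x":0,"y":0,"z":0.15,"wx":0,"wy":0,"wz":0,"grip":0},{"x":0,"y":0,"z":0.15,"wx":0,"wy":0,"wz":0,"grip":0},{"x":0,"y":0,"z":0.15,"wx":0,"wy":0,"wz":0,"grip":0},{"x":0,"y":0,"z":0.15,"wx":0,"wy":0,"wz":0,"grip":0},{"x":0,"y":0,"z":0.12,"wx":0,"wy":0,"wz":0,"grip":0},{"x":0,"y":0,"z":0.06,"wx":0,"wy":0,"wz":0,"grip":0}]'
python3 h.py .462 -.0224 .061
```

```text
t: 20.4
eef_pos: [0.4631, -0.0228, 0.0623]
tool_rot: [0.001, 0.809, 0.588, 0.001]
contact_force: [-0.8, -0.1, 1.8]
gripper_width: 0.302
t 20.4 pos [ 0.4631 -0.0228  0.0623] F [-0.8 -0.1  1.8] w 0.302 UNITS xyz [ 0.   -0.04  0.04] rot [ 0.02 -0.01 -0.01]
```

```bash

python3 -m crank '[{"x":0,"y":-0.03,"z":0.05,"wx":0,"wy":0,"wz":0,"grip":0},{"x":0,"y":0,"z":0.05,"wx":0,"wy":0,"wz":0,"grip":0},{"x":0,"y":0,"z":0.05,"wx":0,"wy":0,"wz":0,"grip":0},{"x":0,"y":0,"z":0.05,"wx":0,"wy":0,"wz":0,"grip":0},{"x":0,"y":0,"z":0.05,"wx":0,"wy":0,"wz":0,"grip":0},{"x":0,"y":0,"z":0.05,"wx":0,"wy":0,"wz":0,"grip":0},{"x":0,"y":0,"z":0.05,"wx":0,"wy":0,"wz":0,"grip":0},{"x":0,"y":0,"z":0.05,"wx":0,"wy":0,"wz":0,"grip":0},{"x":0,"y":0,"z":0.05,"wx":0,"wy":0,"wz":0,"grip":0},{"x":0,"y":0,"z":0.05,"wx":0,"wy":0,"wz":0,"grip":0}]'
python3 h.py .462 -.0224 .061
```

```text
t: 21.4
eef_pos: [0.463, -0.0223, 0.0611]
tool_rot: [0.007, 0.809, 0.588, -0.002]
contact_force: [-7.3, -0.2, 24.3]
gripper_width: 0.304
t 21.4 pos [ 0.463  -0.0223  0.0611] F [-7.3 -0.2 24.3] w 0.304 UNITS xyz [-0.01 -0.03  0.  ] rot [ 0.07  0.1  -0.01]
```

```bash

python3 -m crank '[{"x":0,"y":0,"z":-0.02,"wx":0.05,"wy":0.1,"wz":0,"grip":0},{"x":0,"y":0,"z":0,"wx":0,"wy":0,"wz":0,"grip":0.5},{"x":0,"y":0,"z":0,"wx":0,"wy":0,"wz":0,"grip":0.7},{"x":0,"y":0,"z":0,"wx":0,"wy":0,"wz":0,"grip":0.8},{"x":0,"y":0,"z":0,"wx":0,"wy":0,"wz":0,"grip":0.8},{"x":0,"y":0,"z":0,"wx":0,"wy":0,"wz":0,"grip":0.8},{"x":0,"y":0,"z":-0.5,"wx":0,"wy":0,"wz":0,"grip":0.8},{"x":0,"y":0,"z":-1,"wx":0,"wy":0,"wz":0,"grip":0.8},{"x":0,"y":0,"z":-1,"wx":0,"wy":0,"wz":0,"grip":0.8},{"x":0,"y":0,"z":-1,"wx":0,"wy":0,"wz":0,"grip":0.8}]'
python3 - <<'E'
from h import *
c=bot.camera_params("wrist");p,d=bot.read_camera("wrist");W=cloud("wrist",d,c);z=W[...,2]
go(.465,.244,.14)
blobs((z>.1)&(z<.16)&(np.hypot(W[...,0]-.462,W[...,1]+.023)<.013),W,p,30)
E
```

```text
t: 22.4
eef_pos: [0.4589, -0.0213, 0.1653]
tool_rot: [-0.003, 0.808, 0.589, -0.003]
contact_force: [0.4, -0.6, -0.8]
gripper_width: 0.796
t 22.45 pos [ 0.4618 -0.0208  0.1698] F [1.8 0.7 2.8] w 0.799 UNITS xyz [ 8.43 -2.6   1.01] rot [-0.01 -0.01  0.01]
[328 271] 1881 med [ 0.463 -0.021  0.115] mid [ 0.462 -0.023  0.109] rgb [130 155 176]
```

Light is seated (top 0.115 m, as the palest). Next: medium.

```bash

python3 -m crank '[{"x":1,"y":-0.3,"z":0,"wx":0,"wy":0,"wz":0,"grip":0.8},{"x":1,"y":-0.3,"z":0.1,"wx":0,"wy":0,"wz":0,"grip":0.8},{"x":1,"y":-0.3,"z":0.1,"wx":0,"wy":0,"wz":0,"grip":0.8},{"x":1,"y":-0.3,"z":0.1,"wx":0,"wy":0,"wz":0,"grip":0.8},{"x":1,"y":-0.3,"z":0.1,"wx":0,"wy":0,"wz":0,"grip":0.8},{"x":1,"y":-0.3,"z":0.1,"wx":0,"wy":0,"wz":0,"grip":0.8},{"x":1,"y":-0.3,"z":0.1,"wx":0,"wy":0,"wz":0,"grip":0.8},{"x":0.9,"y":-0.3,"z":0.1,"wx":0,"wy":0,"wz":0,"grip":0.8},{"x":0.3,"y":-0.1,"z":0,"wx":0,"wy":0,"wz":0,"grip":0.8},{"x":0,"y":0,"z":0,"wx":0,"wy":0,"wz":0,"grip":0.8}]'
python3 look.py .465 .244
```

```text
t: 23.45
eef_pos: [0.4688, 0.2448, 0.1489]
tool_rot: [0.001, 0.81, 0.587, 0.002]
contact_force: [0.1, -0.2, -0.7]
gripper_width: 0.8
[311 267] 1538 med [0.464 0.246 0.09 ] mid [0.464 0.244 0.088] rgb [100 117 157]
t 23.5 pos [0.4688 0.2439 0.1488] F [-0.3 -0.4 -0.4] w 0.8 UNITS xyz [-0.04 -0.14  3.76] rot [ 0.04 -0.01 -0.04]
```

```bash

python3 -m crank '[{"x":-0.03,"y":-0.1,"z":0.2,"wx":0.04,"wy":0,"wz":-0.04,"grip":0.8},{"x":0,"y":-0.04,"z":0.5,"wx":0,"wy":0,"wz":0,"grip":0.8},{"x":0,"y":0,"z":0.5,"wx":0,"wy":0,"wz":0,"grip":0.8},{"x":0,"y":0,"z":0.5,"wx":0,"wy":0,"wz":0,"grip":0.8},{"x":0,"y":0,"z":0.5,"wx":0,"wy":0,"wz":0,"grip":0.8},{"x":0,"y":0,"z":0.5,"wx":0,"wy":0,"wz":0,"grip":0.8},{"x":0,"y":0,"z":0.3,"wx":0,"wy":0,"wz":0,"grip":0.8},{"x":0,"y":0,"z":0.1,"wx":0,"wy":0,"wz":0,"grip":0.8},{"x":0,"y":0,"z":0,"wx":0,"wy":0,"wz":0,"grip":0.8},{"x":0,"y":0,"z":0,"wx":0,"wy":0,"wz":0,"grip":0.8}]'
python3 h.py .4645 .244 .036
```

```text
t: 24.5
eef_pos: [0.4637, 0.2326, 0.0445]
tool_rot: [0.001, 0.812, 0.584, -0.004]
contact_force: [-0.4, -0.3, 0.6]
gripper_width: 0.798
t 24.5 pos [0.4637 0.2326 0.0445] F [-0.4 -0.3  0.6] w 0.798 UNITS xyz [ 0.37 -0.09  0.28] rot [-0.02  0.06 -0.1 ]
```

```bash

python3 -m crank '[{"x":0.25,"y":-0.05,"z":0.1,"wx":0,"wy":0.06,"wz":-0.1,"grip":0.8},{"x":0.08,"y":0,"z":0.1,"wx":0,"wy":0,"wz":0,"grip":0.8},{"x":0,"y":0,"z":0.05,"wx":0,"wy":0,"wz":0,"grip":0.8},{"x":0,"y":0,"z":0,"wx":0,"wy":0,"wz":0,"grip":0.8},{"x":0,"y":0,"z":0,"wx":0,"wy":0,"wz":0,"grip":0.8},{"x":0,"y":0,"z":0,"wx":0,"wy":0,"wz":0,"grip":0.8},{"x":0,"y":0,"z":0,"wx":0,"wy":0,"wz":0,"grip":0.8},{"x":0,"y":0,"z":0,"wx":0,"wy":0,"wz":0,"grip":0.8},{"x":0,"y":0,"z":0,"wx":0,"wy":0,"wz":0,"grip":0.8},{"x":0,"y":0,"z":0,"wx":0,"wy":0,"wz":0,"grip":0.8}]'
python3 h.py .4645 .244 .036
```

```text
t: 25.5
eef_pos: [0.467, 0.2442, 0.0383]
tool_rot: [-0.001, 0.808, 0.589, 0.001]
contact_force: [-0.3, 0.3, 0.0]
gripper_width: 0.802
t 25.5 pos [0.467  0.2442 0.0383] F [-0.3  0.3  0. ] w 0.802 UNITS xyz [-0.03 -0.08  0.08] rot [ 0.   -0.03  0.01]
```

```bash

python3 -m crank '[{"x":-0.02,"y":-0.06,"z":0.06,"wx":0,"wy":0,"wz":0,"grip":0.8},{"x":0,"y":0,"z":0,"wx":0,"wy":0,"wz":0,"grip":0},{"x":0,"y":0,"z":0,"wx":0,"wy":0,"wz":0,"grip":0},{"x":0,"y":0,"z":0,"wx":0,"wy":0,"wz":0,"grip":0},{"x":0,"y":0,"z":0,"wx":0,"wy":0,"wz":0,"grip":0},{"x":0,"y":0,"z":0,"wx":0,"wy":0,"wz":0,"grip":0},{"x":0,"y":0,"z":0,"wx":0,"wy":0,"wz":0,"grip":0},{"x":0,"y":0,"z":0,"wx":0,"wy":0,"wz":0,"grip":0},{"x":0,"y":0,"z":0,"wx":0,"wy":0,"wz":0,"grip":0},{"x":0,"y":0,"z":0,"wx":0,"wy":0,"wz":0,"grip":0}]' 60
python3 h.py .4645 .244 .036
python3 -m crank '[{"x":0,"y":0,"z":-0.6,"wx":0,"wy":0,"wz":0,"grip":0},{"x":0,"y":0,"z":-1,"wx":0,"wy":0,"wz":0,"grip":0},{"x":0,"y":0,"z":-1,"wx":0,"wy":0,"wz":0,"grip":0},{"x":0,"y":0,"z":-1,"wx":0,"wy":0,"wz":0,"grip":0},{"x":-0.5,"y":0.2,"z":-0.2,"wx":0,"wy":0,"wz":0,"grip":0},{"x":-1,"y":0.4,"z":0,"wx":0,"wy":0,"wz":0,"grip":0},{"x":-1,"y":0.4,"z":0,"wx":0,"wy":0,"wz":0,"grip":0},{"x":-1,"y":0.4,"z":0,"wx":0,"wy":0,"wz":0,"grip":0},{"x":-0.8,"y":0.4,"z":0,"wx":0,"wy":0,"wz":0,"grip":0},{"x":-0.4,"y":0.2,"z":0,"wx":0,"wy":0,"wz":0,"grip":0}]'
python3 h.py .479 .030 .13
```

```text
t: 26.5
eef_pos: [0.4649, 0.2443, 0.0365]
tool_rot: [-0.001, 0.808, 0.589, 0.001]
contact_force: [-0.0, 0.6, 0.7]
gripper_width: 0.304
t 26.5 pos [0.4649 0.2443 0.0365] F [-0.   0.6  0.7] w 0.304 UNITS xyz [-0.01 -0.01  0.02] rot [ 0.   -0.03  0.01]
t: 27.5
eef_pos: [0.4776, 0.0884, 0.1537]
tool_rot: [-0.001, 0.806, 0.592, 0.001]
contact_force: [0.1, -0.3, -0.2]
gripper_width: 0.3
t 27.5 pos [0.4776 0.0884 0.1537] F [ 0.1 -0.3 -0.2] w 0.3 UNITS xyz [-1.85  0.63  0.79] rot [-0.01 -0.02  0.07]
```

```bash

python3 -m crank '[{"x":-0.6,"y":0.2,"z":0,"wx":0,"wy":0,"wz":0.07,"grip":0},{"x":-0.6,"y":0.2,"z":0,"wx":0,"wy":0,"wz":0,"grip":0},{"x":-0.3,"y":0.1,"z":0.1,"wx":0,"wy":0,"wz":0,"grip":0},{"x":0,"y":0,"z":0.1,"wx":0,"wy":0,"wz":0,"grip":0},{"x":0,"y":0,"z":0.1,"wx":0,"wy":0,"wz":0,"grip":0},{"x":0,"y":0,"z":0.2,"wx":0,"wy":0,"wz":0,"grip":0},{"x":0,"y":0,"z":0.2,"wx":0,"wy":0,"wz":0,"grip":0},{"x":0,"y":0,"z":0.1,"wx":0,"wy":0,"wz":0,"grip":0},{"x":0,"y":0,"z":0,"wx":0,"wy":0,"wz":0,"grip":0},{"x":0,"y":0,"z":0,"wx":0,"wy":0,"wz":0,"grip":0}]'
python3 h.py .4786 .0296 .099
```

```text
t: 28.5
eef_pos: [0.477, 0.0405, 0.1263]
tool_rot: [-0.002, 0.808, 0.589, 0.0]
contact_force: [0.3, 0.7, -1.0]
gripper_width: 0.3
t 28.5 pos [0.477  0.0405 0.1263] F [ 0.3  0.7 -1. ] w 0.3 UNITS xyz [-0.33  0.17  0.91] rot [-0.03 -0.02  0.01]
```

```bash

python3 -m crank '[{"x":-0.2,"y":0.1,"z":0,"wx":-0.03,"wy":0,"wz":0,"grip":0},{"x":-0.13,"y":0.07,"z":0.1,"wx":0,"wy":0,"wz":0,"grip":0},{"x":0,"y":0,"z":0.2,"wx":0,"wy":0,"wz":0,"grip":0},{"x":0,"y":0,"z":0.2,"wx":0,"wy":0,"wz":0,"grip":0},{"x":0,"y":0,"z":0.2,"wx":0,"wy":0,"wz":0,"grip":0},{"x":0,"y":0,"z":0.1,"wx":0,"wy":0,"wz":0,"grip":0},{"x":0,"y":0,"z":0,"wx":0,"wy":0,"wz":0,"grip":0},{"x":0,"y":0,"z":0,"wx":0,"wy":0,"wz":0,"grip":0},{"x":0,"y":0,"z":0,"wx":0,"wy":0,"wz":0,"grip":0},{"x":0,"y":0,"z":0,"wx":0,"wy":0,"wz":0,"grip":0}]'
python3 - <<'E'
from h import *
c=bot.camera_params("wrist");p,d=bot.read_camera("wrist");W=cloud("wrist",d,c);z=W[...,2]
go(.4786,.0296,.06)
blobs((z>.14)&(z<.165)&(np.hypot(W[...,0]-.478,W[...,1]-.029)<.013),W,p,30)
E
```

```text
t: 29.5
eef_pos: [0.4793, 0.0286, 0.1003]
tool_rot: [-0.001, 0.808, 0.589, 0.001]
contact_force: [-0.3, -1.0, -0.9]
gripper_width: 0.306
t 29.55 pos [0.4793 0.0286 0.1003] F [-0.3  0.1 -1.2] w 0.302 UNITS xyz [ 0.02 -0.03  1.34] rot [ 0.01 -0.03  0.  ]
[318 402] 6953 med [0.48  0.033 0.153] mid [0.478 0.029 0.148] rgb [117 134 170]
```

```bash

python3 - <<'E'
from h import *
c=bot.camera_params("wrist");p,d=bot.read_camera("wrist");W=cloud("wrist",d,c);z=W[...,2]
cv2.imwrite("pics/w3.png",p[:,:,::-1])
m=(z>.148)&(z<.16)&(np.hypot(W[...,0]-.479,W[...,1]-.029)<.025)
blobs(m,W,p,30)
E
```

```text
[388 384] 974 med [0.499 0.034 0.154] mid [0.499 0.034 0.154] rgb [46 46 48]
[251 384] 855 med [0.465 0.046 0.154] mid [0.465 0.044 0.154] rgb [43 42 44]
[318 410] 5682 med [0.479 0.032 0.154] mid [0.478 0.03  0.152] rgb [114 137 182]
```

View pics/w3.png

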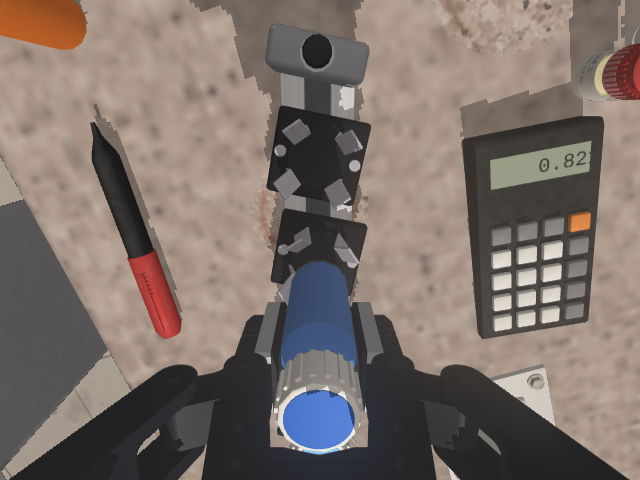

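```bash

python3 -m crank '[{"x":0.02,"y":-0.03,"z":0.05,"wx":0,"wy":-0.03,"wz":0,"grip":0},{"x":0,"y":0,"z":0.15,"wx":0,"wy":0,"wz":0,"grip":0},{"x":0,"y":0,"z":0.15,"wx":0,"wy":0,"wz":0,"grip":0},{"x":0,"y":0,"z":0.15,"wx":0,"wy":0,"wz":0,"grip":0},{"x":0,"y":0,"z":0.15,"wx":0,"wy":0,"wz":0,"grip":0},{"x":0,"y":0,"z":0.15,"wx":0,"wy":0,"wz":0,"grip":0},{"x":0,"y":0,"z":0.15,"wx":0,"wy":0,"wz":0,"grip":0},{"x":0,"y":0,"z":0.15,"wx":0,"wy":0,"wz":0,"grip":0},{"x":0,"y":0,"z":0.15,"wx":0,"wy":0,"wz":0,"grip":0},{"x":0,"y":0,"z":0.08,"wx":0,"wy":0,"wz":0,"grip":0}]'
python3 h.py .4786 .0296 .06
python3 -m crank '[{"x":0,"y":0,"z":0.05,"wx":0,"wy":0,"wz":0,"grip":0},{"x":0,"y":0,"z":0.05,"wx":0,"wy":0,"wz":0,"grip":0},{"x":0,"y":0,"z":0.05,"wx":0,"wy":0,"wz":0,"grip":0},{"x":0,"y":0,"z":0.05,"wx":0,"wy":0,"wz":0,"grip":0},{"x":0,"y":0,"z":0.05,"wx":0,"wy":0,"wz":0,"grip":0},{"x":0,"y":0,"z":0.05,"wx":0,"wy":0,"wz":0,"grip":0},{"x":0,"y":0,"z":0.05,"wx":0,"wy":0,"wz":0,"grip":0},{"x":0,"y":0,"z":0.05,"wx":0,"wy":0,"wz":0,"grip":0},{"x":0,"y":0,"z":0.05,"wx":0,"wy":0,"wz":0,"grip":0},{"x":0,"y":0,"z":0.05,"wx":0,"wy":0,"wz":0,"grip":0}]'
python3 h.py .4786 .0296 .06
```

```text
t: 30.6
eef_pos: [0.4797, 0.0292, 0.0601]
tool_rot: [0.002, 0.809, 0.588, -0.001]
contact_force: [-18.5, -3.5, 68.8]
gripper_width: 0.302
t 30.6 pos [0.4797 0.0292 0.0601] F [-18.5  -3.5  68.8] w 0.302 UNITS xyz [ 0.   -0.04  0.  ] rot [ 0.03  0.03 -0.  ]
t: 31.6
eef_pos: [0.4794, 0.0296, 0.0605]
tool_rot: [0.01, 0.809, 0.588, -0.005]
contact_force: [-8.9, -1.4, 26.2]
gripper_width: 0.306
t 31.6 pos [0.4794 0.0296 0.0605] F [-8.9 -1.4 26.2] w 0.306 UNITS xyz [-0.01 -0.03  0.02] rot [ 0.08  0.16 -0.  ]
```

```bash

python3 -m crank '[{"x":0,"y":0,"z":-0.02,"wx":0.05,"wy":0.12,"wz":0,"grip":0},{"x":0,"y":0,"z":0,"wx":0,"wy":0,"wz":0,"grip":0.5},{"x":0,"y":0,"z":0,"wx":0,"wy":0,"wz":0,"grip":0.7},{"x":0,"y":0,"z":0,"wx":0,"wy":0,"wz":0,"grip":0.8},{"x":0,"y":0,"z":0,"wx":0,"wy":0,"wz":0,"grip":0.8},{"x":0,"y":0,"z":0,"wx":0,"wy":0,"wz":0,"grip":0.8},{"x":0,"y":0,"z":-0.5,"wx":0,"wy":0,"wz":0,"grip":0.8},{"x":0,"y":0,"z":-1,"wx":0,"wy":0,"wz":0,"grip":0.8},{"x":0,"y":0,"z":-1,"wx":0,"wy":0,"wz":0,"grip":0.8},{"x":0,"y":0,"z":-1,"wx":0,"wy":0,"wz":0,"grip":0.8}]'
python3 - <<'E'
from h import *
c=bot.camera_params("wrist");p,d=bot.read_camera("wrist");W=cloud("wrist",d,c);z=W[...,2]
go(.572,.36,.15)
blobs((z>.1)&(z<.16)&(np.hypot(W[...,0]-.479,W[...,1]-.029)<.013),W,p,30)
E
```

```text
t: 32.6
eef_pos: [0.4759, 0.0312, 0.1673]
tool_rot: [-0.0, 0.808, 0.589, -0.004]
contact_force: [0.6, -0.0, -0.1]
gripper_width: 0.798
t 32.65 pos [0.4789 0.0321 0.172 ] F [0.8 0.6 3.3] w 0.805 UNITS xyz [11.36 -0.38  0.69] rot [0.01 0.04 0.02]
[326 268] 1820 med [0.479 0.032 0.115] mid [0.478 0.03  0.109] rgb [105 122 161]
```

Medium seated. Now the darkest.

```bash

python3 -m crank '[{"x":1,"y":0,"z":0,"wx":0,"wy":0.04,"wz":0,"grip":0.8},{"x":1,"y":0,"z":0,"wx":0,"wy":0,"wz":0,"grip":0.8},{"x":1,"y":0,"z":0,"wx":0,"wy":0,"wz":0,"grip":0.8},{"x":1,"y":0,"z":0,"wx":0,"wy":0,"wz":0,"grip":0.8},{"x":1,"y":0,"z":0,"wx":0,"wy":0,"wz":0,"grip":0.8},{"x":1,"y":0,"z":0,"wx":0,"wy":0,"wz":0,"grip":0.8},{"x":1,"y":-0.1,"z":0.1,"wx":0,"wy":0,"wz":0,"grip":0.8},{"x":1,"y":-0.1,"z":0.1,"wx":0,"wy":0,"wz":0,"grip":0.8},{"x":1,"y":-0.1,"z":0.1,"wx":0,"wy":0,"wz":0,"grip":0.8},{"x":1,"y":-0.1,"z":0.1,"wx":0,"wy":0,"wz":0,"grip":0.8}]'
python3 h.py .572 .36 .15
python3 -m crank '[{"x":0.8,"y":0,"z":0,"wx":0,"wy":0,"wz":0,"grip":0.8},{"x":0.2,"y":0,"z":0,"wx":0,"wy":0,"wz":0,"grip":0.8},{"x":0,"y":0,"z":0,"wx":0,"wy":0,"wz":0,"grip":0.8},{"x":0,"y":0,"z":0,"wx":0,"wy":0,"wz":0,"grip":0.8},{"x":0,"y":0,"z":0,"wx":0,"wy":0,"wz":0,"grip":0.8},{"x":0,"y":0,"z":0,"wx":0,"wy":0,"wz":0,"grip":0.8},{"x":0,"y":0,"z":0,"wx":0,"wy":0,"wz":0,"grip":0.8},{"x":0,"y":0,"z":0,"wx":0,"wy":0,"wz":0,"grip":0.8},{"x":0,"y":0,"z":0,"wx":0,"wy":0,"wz":0,"grip":0.8},{"x":0,"y":0,"z":0,"wx":0,"wy":0,"wz":0,"grip":0.8}]'
python3 look.py .572 .36
```

```text
t: 33.65
eef_pos: [0.5662, 0.3271, 0.1728]
tool_rot: [0.004, 0.811, 0.585, 0.006]
contact_force: [0.8, -0.5, 0.1]
gripper_width: 0.797
t 33.65 pos [0.5662 0.3271 0.1728] F [ 0.8 -0.5  0.1] w 0.797 UNITS xyz [ 1.1  -0.17  0.76] rot [ 0.12 -0.03 -0.06]
t: 34.65
eef_pos: [0.5751, 0.3558, 0.176]
tool_rot: [0.004, 0.811, 0.585, 0.006]
contact_force: [0.9, 0.1, 0.5]
gripper_width: 0.798
[310 241] 1257 med [0.573 0.363 0.09 ] mid [0.572 0.362 0.088] rgb [ 94  91 103]
t 34.7 pos [0.5751 0.3558 0.176 ] F [-0.7 -0.   0.5] w 0.8 UNITS xyz [ 0.08 -0.2   4.66] rot [ 0.11 -0.04 -0.06]
```

```bash

python3 -m crank '[{"x":0.1,"y":-0.1,"z":0.2,"wx":0.11,"wy":-0.04,"wz":-0.06,"grip":0.8},{"x":0,"y":-0.1,"z":0.5,"wx":0,"wy":0,"wz":0,"grip":0.8},{"x":0,"y":0,"z":0.5,"wx":0,"wy":0,"wz":0,"grip":0.8},{"x":0,"y":0,"z":0.5,"wx":0,"wy":0,"wz":0,"grip":0.8},{"x":0,"y":0,"z":0.5,"wx":0,"wy":0,"wz":0,"grip":0.8},{"x":0,"y":0,"z":0.4,"wx":0,"wy":0,"wz":0,"grip":0.8},{"x":0,"y":0,"z":0.2,"wx":0,"wy":0,"wz":0,"grip":0.8},{"x":0,"y":0,"z":0,"wx":0,"wy":0,"wz":0,"grip":0.8},{"x":0,"y":0,"z":0,"wx":0,"wy":0,"wz":0,"grip":0.8},{"x":0,"y":0,"z":0,"wx":0,"wy":0,"wz":0,"grip":0.8}]'
python3 h.py .572 .361 .036
```

```text
t: 35.7
eef_pos: [0.5685, 0.3605, 0.0818]
tool_rot: [-0.001, 0.808, 0.589, -0.002]
contact_force: [0.9, 0.7, 1.0]
gripper_width: 0.801
t 35.7 pos [0.5685 0.3605 0.0818] F [0.9 0.7 1. ] w 0.801 UNITS xyz [0.06 0.11 1.53] rot [-0.03  0.03  0.01]
```

```bash

python3 -m crank '[{"x":0.04,"y":0.1,"z":0.1,"wx":0,"wy":0,"wz":0,"grip":0.8},{"x":0,"y":0,"z":0.3,"wx":0,"wy":0,"wz":0,"grip":0.8},{"x":0,"y":0,"z":0.4,"wx":0,"wy":0,"wz":0,"grip":0.8},{"x":0,"y":0,"z":0.3,"wx":0,"wy":0,"wz":0,"grip":0.8},{"x":0,"y":0,"z":0.2,"wx":0,"wy":0,"wz":0,"grip":0.8},{"x":0,"y":0,"z":0.1,"wx":0,"wy":0,"wz":0,"grip":0.8},{"x":0,"y":0,"z":0,"wx":0,"wy":0,"wz":0,"grip":0.8},{"x":0,"y":0,"z":0,"wx":0,"wy":0,"wz":0,"grip":0.8},{"x":0,"y":0,"z":0,"wx":0,"wy":0,"wz":0,"grip":0.8},{"x":0,"y":0,"z":0,"wx":0,"wy":0,"wz":0,"grip":0.8}]'
python3 h.py .572 .361 .036
```

```text
t: 36.7
eef_pos: [0.573, 0.3614, 0.038]
tool_rot: [-0.0, 0.808, 0.589, -0.001]
contact_force: [-0.1, 0.4, -0.1]
gripper_width: 0.802
t 36.7 pos [0.573  0.3614 0.038 ] F [-0.1  0.4 -0.1] w 0.802 UNITS xyz [-0.02 -0.03  0.07] rot [-0.01  0.01  0.01]
```

```bash

python3 -m crank '[{"x":-0.02,"y":-0.03,"z":0.06,"wx":0,"wy":0,"wz":0,"grip":0.8},{"x":0,"y":0,"z":0,"wx":0,"wy":0,"wz":0,"grip":0},{"x":0,"y":0,"z":0,"wx":0,"wy":0,"wz":0,"grip":0},{"x":0,"y":0,"z":0,"wx":0,"wy":0,"wz":0,"grip":0},{"x":0,"y":0,"z":0,"wx":0,"wy":0,"wz":0,"grip":0},{"x":0,"y":0,"z":0,"wx":0,"wy":0,"wz":0,"grip":0},{"x":0,"y":0,"z":0,"wx":0,"wy":0,"wz":0,"grip":0},{"x":0,"y":0,"z":0,"wx":0,"wy":0,"wz":0,"grip":0},{"x":0,"y":0,"z":0,"wx":0,"wy":0,"wz":0,"grip":0},{"x":0,"y":0,"z":0,"wx":0,"wy":0,"wz":0,"grip":0}]' 60
python3 h.py .572 .361 .036
python3 -m crank '[{"x":0,"y":0,"z":-0.6,"wx":0,"wy":0,"wz":0,"grip":0},{"x":0,"y":0,"z":-1,"wx":0,"wy":0,"wz":0,"grip":0},{"x":0,"y":0,"z":-1,"wx":0,"wy":0,"wz":0,"grip":0},{"x":0,"y":0,"z":-1,"wx":0,"wy":0,"wz":0,"grip":0},{"x":-0.5,"y":0,"z":-0.2,"wx":0,"wy":0,"wz":0,"grip":0},{"x":-1,"y":0,"z":0,"wx":0,"wy":0,"wz":0,"grip":0},{"x":-1,"y":0,"z":0,"wx":0,"wy":0,"wz":0,"grip":0},{"x":-1,"y":0,"z":0,"wx":0,"wy":0,"wz":0,"grip":0},{"x":-1,"y":0,"z":0,"wx":0,"wy":0,"wz":0,"grip":0},{"x":-1,"y":0,"z":0,"wx":0,"wy":0,"wz":0,"grip":0}]'
python3 h.py .496 .0823 .14
```

```text
t: 37.7
eef_pos: [0.5738, 0.3618, 0.0381]
tool_rot: [0.0, 0.808, 0.589, 0.001]
contact_force: [0.4, -1.4, 2.0]
gripper_width: 0.302
t 37.7 pos [0.5738 0.3618 0.0381] F [ 0.4 -1.4  2. ] w 0.302 UNITS xyz [-0.04 -0.05  0.07] rot [ 0.01 -0.02  0.01]
t: 38.7
eef_pos: [0.5159, 0.2004, 0.1588]
tool_rot: [-0.002, 0.806, 0.592, -0.001]
contact_force: [0.1, -0.7, -0.6]
gripper_width: 0.301
t 38.7 pos [0.5159 0.2004 0.1588] F [ 0.1 -0.7 -0.6] w 0.301 UNITS xyz [-3.95  0.55  0.62] rot [-0.03 -0.01  0.07]
```

```bash

python3 -m crank '[{"x":-1,"y":0.1,"z":0,"wx":-0.03,"wy":0,"wz":0.07,"grip":0},{"x":-1,"y":0.15,"z":0,"wx":0,"wy":0,"wz":0,"grip":0},{"x":-0.8,"y":0.15,"z":0.1,"wx":0,"wy":0,"wz":0,"grip":0},{"x":-0.5,"y":0.1,"z":0.1,"wx":0,"wy":0,"wz":0,"grip":0},{"x":-0.2,"y":0.05,"z":0.1,"wx":0,"wy":0,"wz":0,"grip":0},{"x":0,"y":0,"z":0.2,"wx":0,"wy":0,"wz":0,"grip":0},{"x":0,"y":0,"z":0.2,"wx":0,"wy":0,"wz":0,"grip":0},{"x":0,"y":0,"z":0.1,"wx":0,"wy":0,"wz":0,"grip":0},{"x":0,"y":0,"z":0,"wx":0,"wy":0,"wz":0,"grip":0},{"x":0,"y":0,"z":0,"wx":0,"wy":0,"wz":0,"grip":0}]'
python3 h.py .4963 .0833 .1
```

```text
t: 39.7
eef_pos: [0.4905, 0.0839, 0.1314]
tool_rot: [0.0, 0.81, 0.586, -0.005]
contact_force: [0.7, 1.1, -0.2]
gripper_width: 0.3
t 39.7 pos [0.4905 0.0839 0.1314] F [ 0.7  1.1 -0.2] w 0.3 UNITS xyz [0.05 0.2  1.05] rot [-0.04  0.07 -0.04]
```

```bash

python3 -m crank '[{"x":0.04,"y":0.12,"z":0.05,"wx":-0.03,"wy":0.07,"wz":-0.04,"grip":0},{"x":0,"y":0.06,"z":0.1,"wx":0,"wy":0,"wz":0,"grip":0},{"x":0,"y":0,"z":0.2,"wx":0,"wy":0,"wz":0,"grip":0},{"x":0,"y":0,"z":0.2,"wx":0,"wy":0,"wz":0,"grip":0},{"x":0,"y":0,"z":0.2,"wx":0,"wy":0,"wz":0,"grip":0},{"x":0,"y":0,"z":0.1,"wx":0,"wy":0,"wz":0,"grip":0},{"x":0,"y":0,"z":0,"wx":0,"wy":0,"wz":0,"grip":0},{"x":0,"y":0,"z":0,"wx":0,"wy":0,"wz":0,"grip":0},{"x":0,"y":0,"z":0,"wx":0,"wy":0,"wz":0,"grip":0},{"x":0,"y":0,"z":0,"wx":0,"wy":0,"wz":0,"grip":0}]'
python3 h.py .4963 .0833 .0618
```

```text
t: 40.7
eef_pos: [0.4968, 0.0846, 0.1037]
tool_rot: [-0.001, 0.808, 0.589, 0.0]
contact_force: [0.6, -0.0, 0.2]
gripper_width: 0.302
t 40.7 pos [0.4968 0.0846 0.1037] F [ 0.6 -0.   0.2] w 0.302 UNITS xyz [-0.05 -0.    1.4 ] rot [-0.01 -0.02  0.02]
```

```bash

python3 -m crank '[{"x":-0.04,"y":0,"z":0.1,"wx":0,"wy":0,"wz":0,"grip":0},{"x":0,"y":0,"z":0.15,"wx":0,"wy":0,"wz":0,"grip":0},{"x":0,"y":0,"z":0.15,"wx":0,"wy":0,"wz":0,"grip":0},{"x":0,"y":0,"z":0.15,"wx":0,"wy":0,"wz":0,"grip":0},{"x":0,"y":0,"z":0.15,"wx":0,"wy":0,"wz":0,"grip":0},{"x":0,"y":0,"z":0.15,"wx":0,"wy":0,"wz":0,"grip":0},{"x":0,"y":0,"z":0.15,"wx":0,"wy":0,"wz":0,"grip":0},{"x":0,"y":0,"z":0.15,"wx":0,"wy":0,"wz":0,"grip":0},{"x":0,"y":0,"z":0.1,"wx":0,"wy":0,"wz":0,"grip":0},{"x":0,"y":0,"z":0.06,"wx":0,"wy":0,"wz":0,"grip":0}]'
python3 h.py .4963 .0833 .0618
python3 -m crank '[{"x":0,"y":0,"z":0.05,"wx":0,"wy":0,"wz":0,"grip":0},{"x":0,"y":0,"z":0.05,"wx":0,"wy":0,"wz":0,"grip":0},{"x":0,"y":0,"z":0.05,"wx":0,"wy":0,"wz":0,"grip":0},{"x":0,"y":0,"z":0.05,"wx":0,"wy":0,"wz":0,"grip":0},{"x":0,"y":0,"z":0.05,"wx":0,"wy":0,"wz":0,"grip":0},{"x":0,"y":0,"z":0.05,"wx":0,"wy":0,"wz":0,"grip":0},{"x":0,"y":0,"z":0.05,"wx":0,"wy":0,"wz":0,"grip":0},{"x":0,"y":0,"z":0.05,"wx":0,"wy":0,"wz":0,"grip":0},{"x":0,"y":0,"z":0.05,"wx":0,"wy":0,"wz":0,"grip":0},{"x":0,"y":0,"z":0.05,"wx":0,"wy":0,"wz":0,"grip":0}]'
python3 h.py .4963 .0833 .0618
```

```text
t: 41.7
eef_pos: [0.4969, 0.0829, 0.0618]
tool_rot: [-0.0, 0.808, 0.589, 0.001]
contact_force: [-6.3, -2.1, 27.0]
gripper_width: 0.306
t 41.7 pos [0.4969 0.0829 0.0618] F [-6.3 -2.1 27. ] w 0.306 UNITS xyz [ 0.01 -0.02 -0.  ] rot [ 0.   -0.01  0.01]
t: 42.7
eef_pos: [0.4969, 0.0834, 0.0618]
tool_rot: [0.007, 0.808, 0.589, -0.003]
contact_force: [-6.6, -2.1, 21.3]
gripper_width: 0.303
t 42.7 pos [0.4969 0.0834 0.0618] F [-6.6 -2.1 21.3] w 0.303 UNITS xyz [-0.01 -0.02  0.  ] rot [0.06 0.1  0.01]
```

Seated at the expected height. Release, lift and check all four.

```bash

python3 -m crank '[{"x":0,"y":0,"z":-0.02,"wx":0.05,"wy":0.1,"wz":0,"grip":0},{"x":0,"y":0,"z":0,"wx":0,"wy":0,"wz":0,"grip":0.5},{"x":0,"y":0,"z":0,"wx":0,"wy":0,"wz":0,"grip":0.7},{"x":0,"y":0,"z":0,"wx":0,"wy":0,"wz":0,"grip":0.8},{"x":0,"y":0,"z":0,"wx":0,"wy":0,"wz":0,"grip":0.8},{"x":0,"y":0,"z":0,"wx":0,"wy":0,"wz":0,"grip":0.8},{"x":0,"y":0,"z":-0.5,"wx":0,"wy":0,"wz":0,"grip":0.8},{"x":0,"y":0,"z":-1,"wx":0,"wy":0,"wz":0,"grip":0.8},{"x":0,"y":0,"z":-1,"wx":0,"wy":0,"wz":0,"grip":0.8},{"x":0,"y":0,"z":-1,"wx":0,"wy":0,"wz":0,"grip":0.8}]'
python3 -m crank '[{"x":0.5,"y":-0.2,"z":-0.8,"wx":0,"wy":0,"wz":0,"grip":0.8},{"x":1,"y":-0.4,"z":-0.8,"wx":0,"wy":0,"wz":0,"grip":0.8},{"x":1,"y":-0.4,"z":-0.5,"wx":0,"wy":0,"wz":0,"grip":0.8},{"x":1,"y":-0.4,"z":-0.2,"wx":0,"wy":0,"wz":0,"grip":0.8},{"x":1,"y":-0.4,"z":0,"wx":0,"wy":0,"wz":0,"grip":0.8},{"x":1,"y":-0.4,"z":0,"wx":0,"wy":0,"wz":0,"grip":0.8},{"x":0.5,"y":-0.2,"z":0,"wx":0,"wy":0,"wz":0,"grip":0.8},{"x":0,"y":0,"z":0,"wx":0,"wy":0,"wz":0,"grip":0.8},{"x":0,"y":0,"z":0,"wx":0,"wy":0,"wz":0,"grip":0.8},{"x":0,"y":0,"z":0,"wx":0,"wy":0,"wz":0,"grip":0.8}]'
python3 - <<'E'
from h import *
p,d=bot.read_camera("top");W=cloud("top",d);z=W[...,2]
cv2.imwrite("pics/top2.png",p[:,:,::-1])
go(.5,.3,.2)
blobs((z>.1)&(z<.125)&(abs(W[...,0]-.47)<.07)&(abs(W[...,1])<.12),W,p,20)
p,d=bot.read_camera("side");cv2.imwrite("pics/side2.png",cv2.resize(p[140:340,180:450],None,fx=2.8,fy=2.8)[:,:,::-1])
E
```

```text
t: 43.7
eef_pos: [0.4938, 0.0842, 0.1692]
tool_rot: [-0.002, 0.807, 0.59, -0.002]
contact_force: [0.3, 0.9, -0.1]
gripper_width: 0.802
t: 44.7
eef_pos: [0.481, 0.2853, 0.2575]
tool_rot: [0.0, 0.808, 0.589, 0.005]
contact_force: [-0.3, -0.7, 1.2]
gripper_width: 0.798
t 44.75 pos [0.4812 0.2849 0.2574] F [0.1 0.1 0. ] w 0.8 UNITS xyz [0.66 0.43 1.92] rot [ 0.06 -0.06  0.02]
[336 239] 188 med [0.497 0.083 0.115] mid [0.498 0.083 0.111] rgb [ 93  94 106]
[370 250] 194 med [0.479 0.03  0.115] mid [0.479 0.03  0.11 ] rgb [104 125 172]
[403 260] 204 med [ 0.463 -0.023  0.115] mid [ 0.463 -0.023  0.11 ] rgb [139 171 195]
[439 271] 217 med [ 0.446 -0.078  0.116] mid [ 0.445 -0.079  0.11 ] rgb [194 201 198]
```

View pics/top2.png

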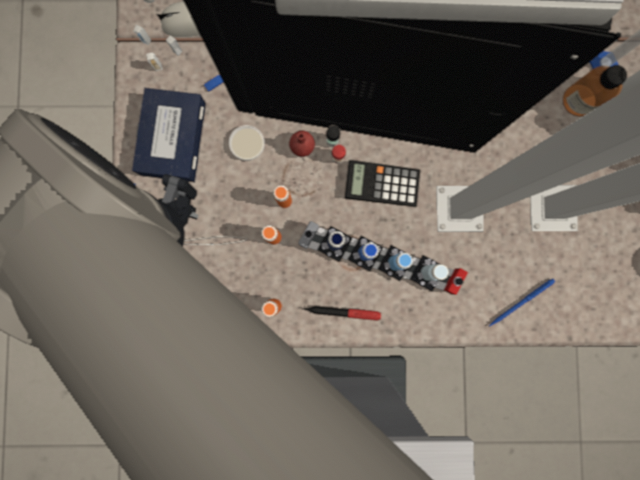

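View pics/side2.png

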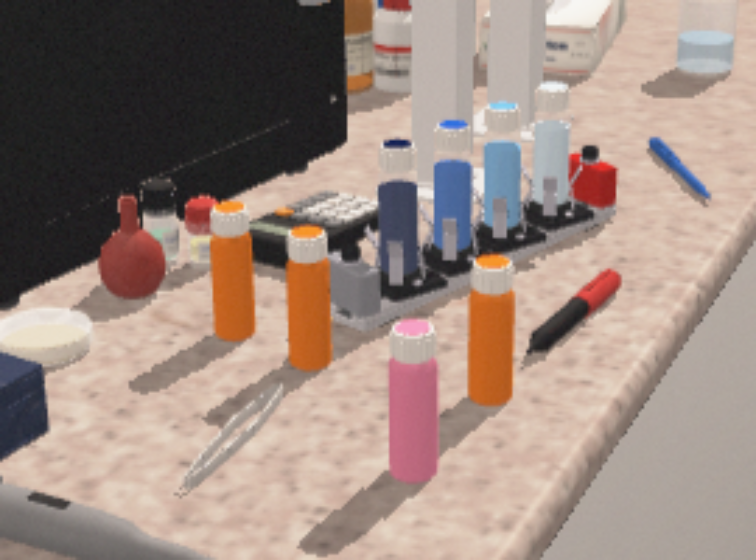

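The pictures show all four vials upright in the clips, palest (439,271) next to the red stop through to darkest (336,239) at the grey end. The look-alikes still stand.

```bash
python3 -c "
from station import bot
print(bot.hand_in())"
```

```text
the job is handed in; nothing more can be done
None
```

All four blue standards are pressed into the rail clips, and the job was handed in at about 45 s. The red stop is at the −y end, so palest is in clip_4, light in clip_3, medium in clip_2 and darkest in clip_1 at the grey end. I inserted them in that order.

**Last checks:**
- **Height and position:** The vial tops measured 0.115–0.116 m against an expected 0.114 m, which is within the 2 mm camera calibration. The vial centres are within about 2 mm of the clip centres.
- **Seating:** Each vial stopped 23–24 mm above its pick-up height, as the seat requires.
- **Scene:** All four vials stand upright, and the orange and pink look-alikes were not touched. The gripper is open and clear, with contact force near zero.

**Push force:** The highest wrist force read was about 69 N, when the medium vial met its seat, and pressing the palest home read about 51 N. Both are under the 120 N wrist limit. They came through the held vial; if the 40 N limit on the gripper's body also covers that, both would exceed it. The wrist-camera centre estimates of held vials disagreed by 1–3 mm; I traced this to my search mask and confirmed the position in a picture.

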